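Put the weighing kit away in its bench drawer

ROBOT

A 7-joint arm with a two-finger parallel gripper is mounted at the origin on the work surface. World frame = base frame: x ahead of the robot, y to its left, z up, the work surface at z = 0. Lengths are in m, angles in rad, forces in N, time in s.
With the tool pointing down it reaches from about 0.425 to 0.875 m from the base axis. Payload 4.7 kg.
Tool frame: the origin (TCP) lies at the centre of the arm's flange, where the gripper is bolted on; the fingertips stand 182 mm ahead of it and the grasp point (between the pads) lies 164 mm ahead of it; z points along the fingers, y is the line along which they close (so a half turn about z gives the same grasp; the last joint's range is limited). The gripper opens to 87 mm and grips with 3 to 60 N. Pads are 19 mm wide; open, the fingers measure 117 mm over their backs; the gripper's body (75 mm by 190 mm) begins 51 mm behind the grasp point.
Start: joints at [1.26, 0.321, -0.07, 1.45, 0.023, 1.371, -0.057], TCP at [0.207, -0.616, 0.405] pointing down, gripper open.
Joint ranges: [-2.86, 2.86], [-0.3, 2.09], [-1.38, 1.24], [0.06, 2.45], [-1.56, 4.7], [0.09, 2.05], [-2.69, 2.69]. Speed limits (rad/s): [2.57, 2.57, 3.14, 3.14, 3.14, 3.14, 3.14].

INTERFACE

Orientations are given as a unit quaternion [w, x, y, z].
In Python, from bench import robot gives the robot as it stands.
- The arm moves only by the tool move_arm, never from a script. Its argument "steps" is a list that holds one entry, the list of rows, each a list of 4 numbers: the shift along the tool's x, y, z scaled (see below), then the turn about the tool's z scaled (see below). In form: [[[tx, ty, tz, turn], ...]]. A call has 1 to 8 rows; each row shifts and turns the commanded pose from where the row before left it, along the tool's axes as they then stand; what a row does not reach is not made up. The controller multiplies each number of a shift by 20 mm and each number of a turn by 0.15 rad. A row lasts 1/8 s, in which the tool goes at most 62.5 mm and 10.7 degrees, less where a joint would pass 70% of its speed; a pose out of reach is approached as far as the arm can. A call with a number of a shift or a turn outside -1 to 1 is refused whole. A call with a gripper value outside its range is refused whole. "fingers" is the finger opening in mm, from 0 to 87, set as the call begins (left out, the last holds). The fingers move at their own pace and stop on an object; the grip force is fixed at half the most. Time passes only in rows, so rows that do not move let the fingers close. It gives the time, the measured TCP pose, the force, the opening and the grip force at its end, in the units of the state.
- robot.state(): the state, without advancing time (a new reading comes with each control period).
- robot.grab_frame(name): name is "scene" or "top"; returns a dict with "img" (480x640x3 uint8, red, green, blue), "intrinsics" (3x3 intrinsics, pixels), "rvec" (rotation vector, rad) and "tvec" (3), from world to camera coordinates, as OpenCV has them. Camera axes: x right, y down, z forward; pixel columns grow to the right and rows downward; lengths in m; the calibration is good to about 2 mm. A picture is of the moment at which its call begins. There is no depth.
- robot.sign_off(): hands the job in; it is judged then, once.
The state is a dict: "clock": time; "q": joint angles; "joint_velocities": joint speeds; "joint_efforts": joint torques, N m; "tool_pos": TCP position; "tcp_rot": TCP orientation; "force": force on the tool from outside, world axes, zero at the start; "ft_torque": the same for the moment, N m; "width": opening from 0.0 (shut) to 1.0 (fully open); "finger_force": force on a finger pad.
Only numpy, scipy, OpenCV 4.12 (cv2) and the standard library are available. Lean on these libraries where they do the work, as an engineer would, in place of code of your own. Each camera call takes 0.05 s, during which the arm holds its last target. There are 200 camera calls.

TASK

Put the clean weighing kit away: pull the bench drawer all the way out; lay every hand tool (spatula, brush, scoop) flat in a long compartment of its own with its working end towards the bottle bay, every bracket plate flat, web up, in a bracket compartment of its own, and stand the squat amber weighing bottles upright side by side in the bottle bay. With all of the kit that is there in place, push the drawer fully shut without slamming it, and leave the other things on the bench where they are.

Things in the scene. Friction and masses are not known exactly. Their poses are not given: they have to be found in the camera images.
- drawer (a joint): How far the drawer is out of its low cabinet, m: 0 shut, 0.17 fully out at its stop (then all compartments are clear of the roof). Slides towards the robot, 2.5 N friction, stays put. Inside 160 mm front to back, 326 mm wide; outer walls 26 mm above its floor, which is 10 mm above the bench; blue front 12 mm thick, top 60 mm above the bench. Cabinet 68 mm tall, 200 deep, 352 wide.
- drawer_handle (a point): Centre of the level steel bar handle, 120 mm long, about 10 mm thick, parallel to the blue drawer front and 35 mm out from it (a finger fits behind), 44 mm above the bench. Moves with the drawer. Its x points to the back of the cabinet (against the opening way), y across the drawer towards the bottle bay, z up.
- slot_front (a point): Centre of the floor of the front one of three long tool compartments, 46 mm apart, each 180 mm long (along y), 42 wide; blue ribs 12 mm tall, 4 thick, only along the last 50 mm at either end (middle 80 mm open for fingers). Moves with the drawer. Its x points to the back of the cabinet (against the opening way), y across the drawer towards the bottle bay, z up.
- slot_middle (a point): Centre of the floor of the middle one of three long tool compartments, 46 mm apart, each 180 mm long (along y), 42 wide; blue ribs 12 mm tall, 4 thick, only along the last 50 mm at either end (middle 80 mm open for fingers). Moves with the drawer. Its x points to the back of the cabinet (against the opening way), y across the drawer towards the bottle bay, z up.
- slot_rear (a point): Centre of the floor of the rear one of three long tool compartments, 46 mm apart, each 180 mm long (along y), 42 wide; blue ribs 12 mm tall, 4 thick, only along the last 50 mm at either end (middle 80 mm open for fingers). Moves with the drawer. Its x points to the back of the cabinet (against the opening way), y across the drawer towards the bottle bay, z up.
- plate_slot_a (a point): Centre of the floor of the bracket compartment nearer the tool compartments, 160 mm long (along x), 42 wide, partitions 12 mm tall; the two are 46 mm apart. Moves with the drawer. Its x points to the back of the cabinet (against the opening way), y across the drawer towards the bottle bay, z up.
- plate_slot_b (a point): Centre of the floor of the bracket compartment at the drawer's end, 160 mm long (along x), 42 wide, partitions 12 mm tall; the two are 46 mm apart. Moves with the drawer. Its x points to the back of the cabinet (against the opening way), y across the drawer towards the bottle bay, z up.
- bottle_bay (a point): Centre of the floor of the bottle bay at the drawer's left end: 150 mm long (along x), 50 wide, walls 22 to 26 mm tall; one row of three bottles fits with 12 mm to spare. Moves with the drawer. Its x points to the back of the cabinet (against the opening way), y across the drawer towards the bottle bay, z up.
- spatula: Spatula: blue handle, flat steel blade 24 mm wide and 4 mm thick. Rigid, 160 mm long, about 60 g, lying flat. Origin at mid-length on its underside; x points to the working end, z up. Handle 14 mm wide and 11 mm tall from x = -80 to +32 mm; it balances near the origin. May be absent.
- brush: Bench brush: wooden handle, green head 48 x 22 mm and 16 mm tall. Rigid, 160 mm long, about 60 g, lying flat. Origin at mid-length on its underside; x points to the working end, z up. Handle 14 mm wide and 11 mm tall from x = -80 to +32 mm; it balances near the origin. May be absent.
- scoop: Scoop: red handle, steel pan 24 mm wide and 10 mm deep. Rigid, 160 mm long, about 60 g, lying flat. Origin at mid-length on its underside; x points to the working end, z up. Handle 14 mm wide and 11 mm tall from x = -80 to +32 mm; it balances near the origin. May be absent.
- bracket_1: Flat aluminium bracket plate 90 x 36 x 5 mm, about 90 g, with an upright yellow web across its middle, to grip it by: 10 mm thick along the plate's x, 26 mm wide along y, top 28 mm above the underside. Origin at the centre of the underside, x along the plate, z up; both ends alike. May be absent.
- bracket_2: Flat aluminium bracket plate 90 x 36 x 5 mm, about 90 g, with an upright yellow web across its middle, to grip it by: 10 mm thick along the plate's x, 26 mm wide along y, top 28 mm above the underside. Origin at the centre of the underside, x along the plate, z up; both ends alike. May be absent.
- bottle_1: Squat amber glass weighing bottle, 46 mm across at 11 to 22 mm height, narrowing to a 28 mm foot, thick-bottomed, with a black knob lid 18 mm across from 26 to 46 mm height (top); about 90 g. Origin at the centre of the underside, z up. May be absent.
- bottle_2: Squat amber glass weighing bottle, 46 mm across at 11 to 22 mm height, narrowing to a 28 mm foot, thick-bottomed, with a black knob lid 18 mm across from 26 to 46 mm height (top); about 90 g. Origin at the centre of the underside, z up. May be absent.
- bottle_3: Squat amber glass weighing bottle, 46 mm across at 11 to 22 mm height, narrowing to a 28 mm foot, thick-bottomed, with a black knob lid 18 mm across from 26 to 46 mm height (top); about 90 g. Origin at the centre of the underside, z up. May be absent.
- reagent_1: Tall amber reagent bottle, 76 mm across, 145 mm tall; not part of the kit, leave it alone. Origin at the centre of the underside.
- reagent_2: Tall amber reagent bottle, 76 mm across, 145 mm tall; not part of the kit, leave it alone. Origin at the centre of the underside.
- foil_flask: Foil-wrapped conical flask, 80 mm across, 105 mm tall; not part of the kit, leave it alone. Origin at the centre of the underside.
- stopper_1: White stopper, 28 mm across, 24 mm tall; not part of the kit, leave it alone. Origin at the centre of the underside.
- stopper_2: Orange stopper, 24 mm across, 20 mm tall; not part of the kit, leave it alone. Origin at the centre of the underside.
- beaker: Glass beaker, 72 mm across, 90 mm tall; not part of the kit, leave it alone. Origin at the centre of the underside.
Mind the look-alikes: they are no part of the job. What is shaped like the bottle_1 but blue is not meant.

How it is judged:
On the way, in this order (a step that is already met when the one before it is completed fails the run):
1. the drawer is pulled out all the way (within 20 mm of its stop) (value of joint drawer above 0.15 m), for 0.2 s.
2. all of the kit that is present lies in its compartments, with the drawer still out (angle between each of spatula, brush, scoop, bracket_1, bracket_2, bottle_1, bottle_2, bottle_3's own z axis and vertical below 0.12 rad and ((x of spatula in the frame of slot_front between -0.016 and 0.016 m and y of spatula in the frame of slot_front between -0.018 and 0.018 m and z of spatula in the frame of slot_front between -0.006 and 0.006 m and angle between the x axis of spatula and the y axis of slot_front, either way round below 0.25 rad and x of bottle_bay in the frame of spatula above 0.05 m) or (x of spatula in the frame of slot_middle between -0.016 and 0.016 m and y of spatula in the frame of slot_middle between -0.018 and 0.018 m and z of spatula in the frame of slot_middle between -0.006 and 0.006 m and angle between the x axis of spatula and the y axis of slot_middle, either way round below 0.25 rad and x of bottle_bay in the frame of spatula above 0.05 m) or (x of spatula in the frame of slot_rear between -0.016 and 0.016 m and y of spatula in the frame of slot_rear between -0.018 and 0.018 m and z of spatula in the frame of slot_rear between -0.006 and 0.006 m and angle between the x axis of spatula and the y axis of slot_rear, either way round below 0.25 rad and x of bottle_bay in the frame of spatula above 0.05 m)) and ((x of brush in the frame of slot_front between -0.016 and 0.016 m and y of brush in the frame of slot_front between -0.018 and 0.018 m and z of brush in the frame of slot_front between -0.006 and 0.006 m and angle between the x axis of brush and the y axis of slot_front, either way round below 0.25 rad and x of bottle_bay in the frame of brush above 0.05 m) or (x of brush in the frame of slot_middle between -0.016 and 0.016 m and y of brush in the frame of slot_middle between -0.018 and 0.018 m and z of brush in the frame of slot_middle between -0.006 and 0.006 m and angle between the x axis of brush and the y axis of slot_middle, either way round below 0.25 rad and x of bottle_bay in the frame of brush above 0.05 m) or (x of brush in the frame of slot_rear between -0.016 and 0.016 m and y of brush in the frame of slot_rear between -0.018 and 0.018 m and z of brush in the frame of slot_rear between -0.006 and 0.006 m and angle between the x axis of brush and the y axis of slot_rear, either way round below 0.25 rad and x of bottle_bay in the frame of brush above 0.05 m)) and ((x of scoop in the frame of slot_front between -0.016 and 0.016 m and y of scoop in the frame of slot_front between -0.018 and 0.018 m and z of scoop in the frame of slot_front between -0.006 and 0.006 m and angle between the x axis of scoop and the y axis of slot_front, either way round below 0.25 rad and x of bottle_bay in the frame of scoop above 0.05 m) or (x of scoop in the frame of slot_middle between -0.016 and 0.016 m and y of scoop in the frame of slot_middle between -0.018 and 0.018 m and z of scoop in the frame of slot_middle between -0.006 and 0.006 m and angle between the x axis of scoop and the y axis of slot_middle, either way round below 0.25 rad and x of bottle_bay in the frame of scoop above 0.05 m) or (x of scoop in the frame of slot_rear between -0.016 and 0.016 m and y of scoop in the frame of slot_rear between -0.018 and 0.018 m and z of scoop in the frame of slot_rear between -0.006 and 0.006 m and angle between the x axis of scoop and the y axis of slot_rear, either way round below 0.25 rad and x of bottle_bay in the frame of scoop above 0.05 m)) and ((x of bracket_1 in the frame of plate_slot_a between -0.042 and 0.042 m and y of bracket_1 in the frame of plate_slot_a between -0.01 and 0.01 m and z of bracket_1 in the frame of plate_slot_a between -0.006 and 0.006 m and angle between the x axis of bracket_1 and the x axis of plate_slot_a, either way round below 0.2 rad) or (x of bracket_1 in the frame of plate_slot_b between -0.042 and 0.042 m and y of bracket_1 in the frame of plate_slot_b between -0.01 and 0.01 m and z of bracket_1 in the frame of plate_slot_b between -0.006 and 0.006 m and angle between the x axis of bracket_1 and the x axis of plate_slot_b, either way round below 0.2 rad)) and ((x of bracket_2 in the frame of plate_slot_a between -0.042 and 0.042 m and y of bracket_2 in the frame of plate_slot_a between -0.01 and 0.01 m and z of bracket_2 in the frame of plate_slot_a between -0.006 and 0.006 m and angle between the x axis of bracket_2 and the x axis of plate_slot_a, either way round below 0.2 rad) or (x of bracket_2 in the frame of plate_slot_b between -0.042 and 0.042 m and y of bracket_2 in the frame of plate_slot_b between -0.01 and 0.01 m and z of bracket_2 in the frame of plate_slot_b between -0.006 and 0.006 m and angle between the x axis of bracket_2 and the x axis of plate_slot_b, either way round below 0.2 rad)) and x of bottle_1 in the frame of bottle_bay between -0.057 and 0.057 m and y of bottle_1 in the frame of bottle_bay between -0.007 and 0.007 m and z of bottle_1 in the frame of bottle_bay between -0.006 and 0.006 m and x of bottle_2 in the frame of bottle_bay between -0.057 and 0.057 m and y of bottle_2 in the frame of bottle_bay between -0.007 and 0.007 m and z of bottle_2 in the frame of bottle_bay between -0.006 and 0.006 m and x of bottle_3 in the frame of bottle_bay between -0.057 and 0.057 m and y of bottle_3 in the frame of bottle_bay between -0.007 and 0.007 m and z of bottle_3 in the frame of bottle_bay between -0.006 and 0.006 m and value of joint drawer above 0.12 m), for 0.2 s.
At the end, for the whole second after the job is handed in: Drawer shut within 8 mm; kit at rest, undersides within 6 mm of the floor, tilt < 0.12 rad: tools in long compartments (16 mm across, 18 mm along, 0.25 rad), heads to the bay; brackets in theirs (10 mm across, 42 mm along, 0.2 rad); bottles in the bay (57 mm along, 7 mm across) (angle between each of spatula, brush, scoop, bracket_1, bracket_2, bottle_1, bottle_2, bottle_3's own z axis and vertical below 0.12 rad and ((x of spatula in the frame of slot_front between -0.016 and 0.016 m and y of spatula in the frame of slot_front between -0.018 and 0.018 m and z of spatula in the frame of slot_front between -0.006 and 0.006 m and angle between the x axis of spatula and the y axis of slot_front, either way round below 0.25 rad and x of bottle_bay in the frame of spatula above 0.05 m) or (x of spatula in the frame of slot_middle between -0.016 and 0.016 m and y of spatula in the frame of slot_middle between -0.018 and 0.018 m and z of spatula in the frame of slot_middle between -0.006 and 0.006 m and angle between the x axis of spatula and the y axis of slot_middle, either way round below 0.25 rad and x of bottle_bay in the frame of spatula above 0.05 m) or (x of spatula in the frame of slot_rear between -0.016 and 0.016 m and y of spatula in the frame of slot_rear between -0.018 and 0.018 m and z of spatula in the frame of slot_rear between -0.006 and 0.006 m and angle between the x axis of spatula and the y axis of slot_rear, either way round below 0.25 rad and x of bottle_bay in the frame of spatula above 0.05 m)) and ((x of brush in the frame of slot_front between -0.016 and 0.016 m and y of brush in the frame of slot_front between -0.018 and 0.018 m and z of brush in the frame of slot_front between -0.006 and 0.006 m and angle between the x axis of brush and the y axis of slot_front, either way round below 0.25 rad and x of bottle_bay in the frame of brush above 0.05 m) or (x of brush in the frame of slot_middle between -0.016 and 0.016 m and y of brush in the frame of slot_middle between -0.018 and 0.018 m and z of brush in the frame of slot_middle between -0.006 and 0.006 m and angle between the x axis of brush and the y axis of slot_middle, either way round below 0.25 rad and x of bottle_bay in the frame of brush above 0.05 m) or (x of brush in the frame of slot_rear between -0.016 and 0.016 m and y of brush in the frame of slot_rear between -0.018 and 0.018 m and z of brush in the frame of slot_rear between -0.006 and 0.006 m and angle between the x axis of brush and the y axis of slot_rear, either way round below 0.25 rad and x of bottle_bay in the frame of brush above 0.05 m)) and ((x of scoop in the frame of slot_front between -0.016 and 0.016 m and y of scoop in the frame of slot_front between -0.018 and 0.018 m and z of scoop in the frame of slot_front between -0.006 and 0.006 m and angle between the x axis of scoop and the y axis of slot_front, either way round below 0.25 rad and x of bottle_bay in the frame of scoop above 0.05 m) or (x of scoop in the frame of slot_middle between -0.016 and 0.016 m and y of scoop in the frame of slot_middle between -0.018 and 0.018 m and z of scoop in the frame of slot_middle between -0.006 and 0.006 m and angle between the x axis of scoop and the y axis of slot_middle, either way round below 0.25 rad and x of bottle_bay in the frame of scoop above 0.05 m) or (x of scoop in the frame of slot_rear between -0.016 and 0.016 m and y of scoop in the frame of slot_rear between -0.018 and 0.018 m and z of scoop in the frame of slot_rear between -0.006 and 0.006 m and angle between the x axis of scoop and the y axis of slot_rear, either way round below 0.25 rad and x of bottle_bay in the frame of scoop above 0.05 m)) and ((x of bracket_1 in the frame of plate_slot_a between -0.042 and 0.042 m and y of bracket_1 in the frame of plate_slot_a between -0.01 and 0.01 m and z of bracket_1 in the frame of plate_slot_a between -0.006 and 0.006 m and angle between the x axis of bracket_1 and the x axis of plate_slot_a, either way round below 0.2 rad) or (x of bracket_1 in the frame of plate_slot_b between -0.042 and 0.042 m and y of bracket_1 in the frame of plate_slot_b between -0.01 and 0.01 m and z of bracket_1 in the frame of plate_slot_b between -0.006 and 0.006 m and angle between the x axis of bracket_1 and the x axis of plate_slot_b, either way round below 0.2 rad)) and ((x of bracket_2 in the frame of plate_slot_a between -0.042 and 0.042 m and y of bracket_2 in the frame of plate_slot_a between -0.01 and 0.01 m and z of bracket_2 in the frame of plate_slot_a between -0.006 and 0.006 m and angle between the x axis of bracket_2 and the x axis of plate_slot_a, either way round below 0.2 rad) or (x of bracket_2 in the frame of plate_slot_b between -0.042 and 0.042 m and y of bracket_2 in the frame of plate_slot_b between -0.01 and 0.01 m and z of bracket_2 in the frame of plate_slot_b between -0.006 and 0.006 m and angle between the x axis of bracket_2 and the x axis of plate_slot_b, either way round below 0.2 rad)) and x of bottle_1 in the frame of bottle_bay between -0.057 and 0.057 m and y of bottle_1 in the frame of bottle_bay between -0.007 and 0.007 m and z of bottle_1 in the frame of bottle_bay between -0.006 and 0.006 m and x of bottle_2 in the frame of bottle_bay between -0.057 and 0.057 m and y of bottle_2 in the frame of bottle_bay between -0.007 and 0.007 m and z of bottle_2 in the frame of bottle_bay between -0.006 and 0.006 m and x of bottle_3 in the frame of bottle_bay between -0.057 and 0.057 m and y of bottle_3 in the frame of bottle_bay between -0.007 and 0.007 m and z of bottle_3 in the frame of bottle_bay between -0.006 and 0.006 m and linear speed of each of spatula, brush, scoop, bracket_1, bracket_2, bottle_1, bottle_2, bottle_3 below 0.03 m/s and value of joint drawer below 0.008 m); the robot touches nothing.
It fails at once if a bystander (reagent bottle, flask, stopper, beaker) is shifted by more than 50 mm (distance of any of reagent_1, reagent_2, foil_flask, stopper_1, stopper_2, beaker from where it was at the start of the episode above 0.05 m).
It fails at once if the drawer is slammed (closing faster than 0.5 m/s) (velocity of joint drawer below -0.5 m/s).
Of spatula, brush, scoop, bracket_1, bracket_2 only 4 to 5 are there at a start; the rules pass over those that are not, and their reading is None.
Of bottle_1, bottle_2, bottle_3 only 2 to 3 are there at a start; the rules pass over those that are not, and their reading is None.
At some moment in a run one of spatula, brush, scoop, bracket_1, bracket_2, bottle_1, bottle_2, bottle_3 may be knocked a few centimetres aside while the robot is not near it.
Once in a run the grip may slacken for a moment while it holds something.
It also fails if it takes over 208 s, if anything falls off the work surface, if the arm or the gripper's body presses on something with over 40 N, if the wrist force passes 120 N, or if a joint passes its speed limit or range.

## Working session

There is one attempt and no reset: what is moved stays moved. The work goes in short steps, Python scripts to look and compute and a tool call to move; the robot and the scene stay as the last step left them, time stands still between calls to the robot, and variables do not carry over. Pictures are saved under pics/ and viewed, at most 14 in all, crops included, and the job is handed in when it is done.

Besides the shell and the picture viewer there is one more tool, called after "Emit:" by a JSON object that holds its "fn" and its "kwargs", one argument or row to a line. move_arm: Moves the arm, as the interface text tells. Its arguments: {"type":"object","properties":{"steps":{"type":"array","items":{"type":"array","items":{"type":"array","items":{"type":"number","minimum":-1,"maximum":1}}}},"fingers":{"type":"number"}},"required":["steps"]}

```bash
ls; mkdir -p pics; cat > h.py <<'E'
import cv2, numpy as np
from bench import robot
def grab(n):
    f=robot.grab_frame(n); f['R']=cv2.Rodrigues(np.array(f['rvec'],float))[0]; f['t']=np.array(f['tvec'],float).ravel(); f['K']=np.array(f['intrinsics'],float); return f
def ray(f,u,v):
    d=f['R'].T@np.linalg.inv(f['K'])@np.array([u,v,1.]); return -f['R'].T@f['t'], d/np.linalg.norm(d)
def onz(f,u,v,z):
    c,d=ray(f,u,v); return c+d*(z-c[2])/d[2]
def proj(f,P):
    p=f['K']@(f['R']@np.array(P,float)+f['t']); return p[:2]/p[2]
def tri(f1,p1,f2,p2):
    a,d=ray(f1,*p1); b,e=ray(f2,*p2); s=np.linalg.lstsq(np.c_[d,-e],b-a,rcond=None)[0]
    return (a+d*s[0]+b+e*s[1])/2, np.linalg.norm(a+d*s[0]-b-e*s[1])
def save(f,name,box=None,s=1):
    im=f['img'][:,:,::-1]
    if box: im=im[box[1]:box[3],box[0]:box[2]]
    cv2.imwrite('pics/'+name,cv2.resize(im,None,fx=s,fy=s,interpolation=cv2.INTER_CUBIC))
E
python3 - <<'E'
from h import *
for n in('scene','top'):
    f=grab(n); save(f,n+'0.png'); print(n,f['K'].tolist(),(-f['R'].T@f['t']).round(3),f['R'].round(3).tolist())
s=robot.state(); print(s)
E
```

```text
pics
scene [[515.8127278247443, 0.0, 305.42046440332996], [0.0, 515.8127278247443, 232.03591761296346], [0.0, 0.0, 1.0]] [1.249 0.604 0.859] [[-0.638, 0.77, -0.002], [0.488, 0.403, -0.774], [-0.596, -0.495, -0.633]]
top [[490.82683122499805, 0.0, 316.78058566348693], [0.0, 490.82683122499805, 241.90343169123594], [0.0, 0.0, 1.0]] [ 0.366 -0.027  1.29 ] [[-0.029, -1.0, 0.005], [-0.994, 0.029, -0.11], [0.109, -0.008, -0.994]]
{'clock': 0.1, 'q': array([ 1.26008829,  0.32176052, -0.07012072,  1.45155407,  0.02261097,
        1.3707873 , -0.05688372]), 'joint_velocities': array([ 0.00093168, -0.00158674,  0.00147155, -0.00293307, -0.00115397,
        0.00033174, -0.00156221]), 'joint_efforts': array([-7.08092157e-04, -4.92573130e+01, -4.06026402e-01, -3.13403141e+01,
       -6.41111727e-02,  3.94409441e-02,  5.58981264e-05]), 'tool_pos': array([ 0.2073628 , -0.61584674,  0.40376279]), 'tcp_rot': array([-8.40827999e-04,  9.86834552e-01,  1.61730718e-01, -1.84329278e-04]), 'force': array([0.99308037, 0.20533351, 0.20825589]), 'ft_torque': array([ 0.01767557,  0.060584  , -0.01841347]), 'finger_force': 0.0, 'width': 0.9977773308139911}
```

View pics/top0.png

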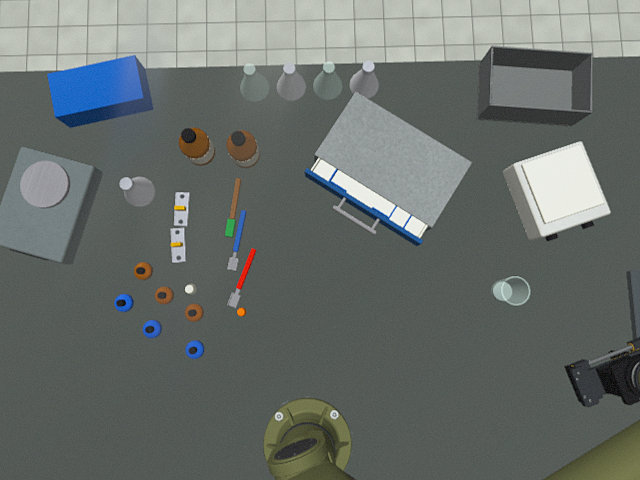

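View pics/scene0.png

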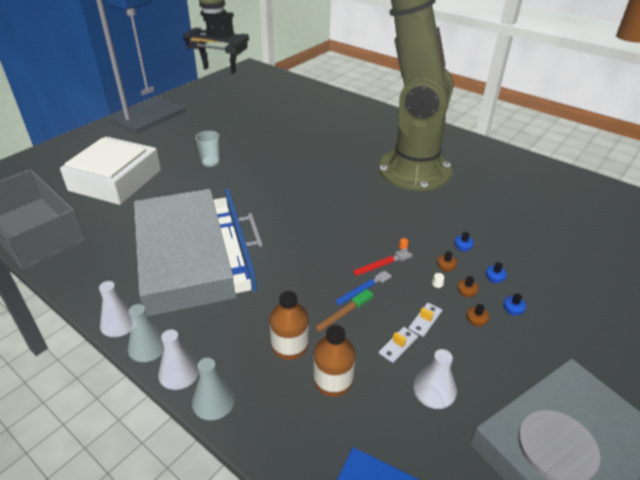

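Candidates (top view):
- Amber squat bottles, the ones wanted: (143,270), (164,295), (194,312).
- Blue look-alikes: (124,302), (152,328), (195,349).
- Tall amber reagent bottles: (195,145), (242,147).
- Tools: green brush (233,205), blue spatula (238,240), red scoop (243,277).
- Brackets: (181,208), (177,244).
- Stoppers: white (190,289), orange (241,312).

I choose the three amber bottles, the three tools and the two brackets, and check that in a crop.

```bash
cat >> h.py <<'E'
def blobs(f,lo,hi,box,amin=6,n=6):
    hsv=cv2.cvtColor(f['img'],cv2.COLOR_RGB2HSV); x0,y0,x1,y1=box
    m=cv2.inRange(hsv[y0:y1,x0:x1],np.array(lo),np.array(hi))
    k,l,st,c=cv2.connectedComponentsWithStats(m); out=[]
    for i in range(1,k):
        if st[i,4]<amin: continue
        pts=np.argwhere(l==i)[:,::-1].astype(np.float32)+np.array([x0,y0],np.float32)
        vx,vy,cx,cy=cv2.fitLine(pts,cv2.DIST_L2,0,.01,.01).ravel()
        s=(pts-[cx,cy])@[vx,vy]
        out.append(dict(a=int(st[i,4]),c=c[i]+[x0,y0],e1=np.array([cx+vx*s.min(),cy+vy*s.min()]),e2=np.array([cx+vx*s.max(),cy+vy*s.max()]),box=st[i,:4]+[x0,y0,0,0]))
    return sorted(out,key=lambda b:-b['a'])[:n]
COL=dict(red=([0,190,120],[4,255,255]),blue=([105,170,90],[120,255,255]),green=([50,120,70],[85,255,255]),yellow=([18,140,130],[30,255,255]),brown=([6,90,60],[17,255,230]))
E
python3 - <<'E'
from h import *
t=grab('top'); s=grab('scene')
save(t,'c1.png',(110,170,440,365),2.4); save(s,'c2.png',(120,180,540,400),1.9)
for f,box,nm in((t,(110,170,270,365),'top'),(s,(310,225,540,345),'scene')):
    for k,(lo,hi) in COL.items():
        for b in blobs(f,lo,hi,box): print(nm,k,b['a'],b['c'].round(1),b['e1'].round(0),b['e2'].round(0))
E
```

```text
top red 210 [245.7 268.4] [238. 288.] [253. 249.]
top blue 202 [123.8 302.4] [117. 309.] [130. 296.]
top blue 197 [194.9 348.8] [186. 346.] [203. 351.]
top blue 193 [151.8 328.6] [149. 337.] [154. 320.]
top blue 177 [239.1 231.2] [235. 251.] [243. 211.]
top green 146 [229.6 227.5] [228. 236.] [231. 219.]
top yellow 41 [178.9 207.5] [174. 207.] [184. 208.]
top yellow 35 [175.3 244.2] [171. 245.] [180. 244.]
top brown 221 [142.8 270.6] [137. 278.] [149. 264.]
top brown 216 [234.8 198. ] [232. 218.] [238. 178.]
top brown 215 [193.9 312.1] [187. 318.] [200. 306.]
top brown 210 [163.9 295. ] [155. 298.] [172. 292.]
top brown 29 [242.4 311.8] [240. 316.] [245. 308.]
scene red 173 [373.6 265.4] [355. 273.] [392. 258.]
scene blue 254 [513.9 306.2] [504. 302.] [524. 310.]
scene blue 215 [354.5 292. ] [337. 303.] [373. 281.]
scene blue 214 [495.3 274.6] [486. 272.] [504. 278.]
scene blue 178 [463.2 243.7] [455. 242.] [472. 246.]
scene green 202 [362.3 297.3] [354. 303.] [371. 292.]
scene yellow 103 [398.5 338.7] [393. 334.] [404. 343.]
scene yellow 97 [425.9 313.9] [420. 310.] [431. 318.]
scene brown 324 [335.  316.7] [316. 330.] [354. 304.]
scene brown 296 [477.1 316.9] [466. 313.] [488. 320.]
scene brown 265 [467.1 288.7] [457. 286.] [477. 292.]
scene brown 232 [446.2 263.3] [437. 261.] [456. 266.]
scene brown 129 [332.3 342. ] [317. 342.] [351. 343.]
scene brown 92 [403.2 243.2] [402. 249.] [405. 237.]
```

View pics/c1.png

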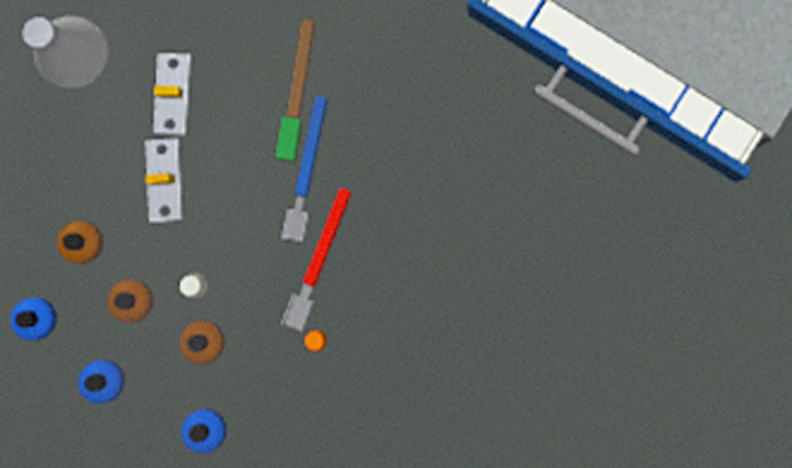

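View pics/c2.png

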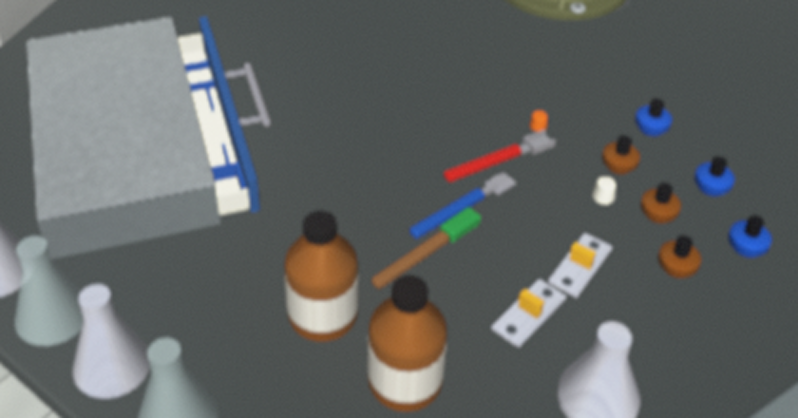

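The crops show all eight kit pieces. The handle bar runs from (335,207) to (375,232) in top, and from (260,245) to (250,215) in scene. Next I triangulate.

```bash
python3 - <<'E'
from h import *
t=grab('top'); s=grab('scene')
A=tri(t,(335,207.5),s,(260.5,244.7)); B=tri(t,(374.6,232),s,(250.5,214.7)); print('bar',A,B)
print('bar on z.044',onz(t,335,207.5,.044),onz(t,374.6,232,.044),onz(s,260.5,244.7,.044),onz(s,250.5,214.7,.044))
a=onz(t,335,207.5,.044);b=onz(t,374.6,232,.044); d=(b-a);print('len',np.linalg.norm(d),'dir',np.arctan2(-d[1],-d[0]))
def pair(k,it,is_,z):
    T=blobs(t,*COL[k],(110,170,270,365));S=blobs(s,*COL[k],(310,225,540,345)); p,r=tri(t,T[it]['c'],s,S[is_]['c'])
    e1,e2=onz(t,*T[it]['e1'],z),onz(t,*T[it]['e2'],z); print(k,p.round(4),round(r,4),'ends',e1.round(3),e2.round(3),'len',np.linalg.norm(e1-e2).round(3),'c',onz(t,*T[it]['c'],z).round(4))
pair('red',0,0,.011);pair('blue',3,1,.011);pair('brown',1,0,.011);pair('green',0,0,.016);pair('yellow',0,0,.02);pair('yellow',1,1,.02)
# knobs
def knob(f,box,th):
    h=cv2.cvtColor(f['img'],cv2.COLOR_RGB2HSV)
    for b in blobs(f,[0,0,0],[180,255,th],box,8,12): print(b['a'],b['c'].round(1),b['box'])
print('top');knob(t,(110,255,215,365),45);print('scene');knob(s,(435,225,535,325),45)
E
```

```text
bar (array([ 0.59016815, -0.0862057 ,  0.04440889]), np.float64(0.0013355979289069362)) (array([ 0.52322039, -0.18497689,  0.0483858 ]), np.float64(0.001282781255303113))
bar on z.044 [ 0.59067425 -0.08674432  0.044     ] [ 0.52419387 -0.18603888  0.044     ] [ 0.58950321 -0.08595338  0.044     ] [ 0.51898859 -0.18864413  0.044     ]
len 0.11949497974063468 dir 0.980816163654416
red [0.4434 0.1485 0.0093] 0.0029 ends [0.393 0.17  0.011] [0.493 0.128 0.011] len 0.109 c [0.4425 0.1494 0.011 ]
blue [0.5428 0.1644 0.0076] 0.0041 ends [0.49  0.177 0.011] [0.595 0.154 0.011] len 0.107 c [0.5412 0.1656 0.011 ]
brown [0.631  0.1749 0.0082] 0.0031 ends [0.576 0.185 0.011] [0.684 0.166 0.011] len 0.109 c [0.6296 0.1758 0.011 ]
green [0.5512 0.1895 0.014 ] 0.0005 ends [0.528 0.193 0.016] [0.574 0.186 0.016] len 0.046 c [0.5507 0.1894 0.016 ]
yellow [0.6069 0.3184 0.024 ] 0.0035 ends [0.607 0.334 0.02 ] [0.606 0.308 0.02 ] len 0.026 c [0.6067 0.3211 0.02  ]
yellow [0.5108 0.3279 0.0227] 0.0037 ends [0.509 0.341 0.02 ] [0.511 0.318 0.02 ] len 0.024 c [0.5102 0.3303 0.02  ]
top
39 [120.9 302.7] [117 300   9   6]
12 [151.8 328.8] [150 327   4   5]
11 [142.1 271.5] [139 270   6   4]
8 [194.9 348.9] [193 347   4   5]
scene
57 [479.1 308.9] [476 305   8   9]
54 [516.4 298. ] [513 294   8   9]
51 [469. 281.] [466 277   7   9]
44 [497.5 266.7] [495 263   7   9]
40 [447.6 255.7] [445 252   7   8]
33 [465.1 235.8] [463 233   6   7]
```

```bash
cat >> h.py <<'E'
def pose():
    s=robot.state(); w,x,y,z=s['tcp_rot']; return np.array(s['tool_pos']),2*np.arctan2(y,x)
def wrap(a): return (a+np.pi)%(2*np.pi)-np.pi
def plan(wps,p=None,yaw=None):
    """wps: (x,y,z_tip,yaw) fingertip targets; turn first, then shift"""
    if p is None: p,yaw=pose()
    for w in wps:
        g=np.array([w[0],w[1],w[2]+.182]); dy=-wrap(w[3]-yaw)/.15; yaw=w[3]
        d=(g-p)/.02; c,s=np.cos(yaw),np.sin(yaw)
        t=np.array([c*d[0]+s*d[1], s*d[0]-c*d[1], -d[2]]); n=max(1,int(np.ceil(np.abs(t).max()-1e-6)))
        print('turn %.2f | total %s -> %d rows of %s'%(dy,t.round(2),n,(t/n).round(3))); p=g
Y=.981
ex=np.array([np.cos(Y-np.pi/2),np.sin(Y-np.pi/2)]); ey=np.array([np.cos(Y),np.sin(Y)])
E
python3 - <<'E'
from h import *
b=np.array([.557,-.136])+.02*ey
plan([(b[0],b[1],.20,Y),(b[0],b[1],.028,Y),(*(b-.12*ex),.028,Y)])
s=grab('scene')
for u,v in((479.1,308.9),(469,281),(447.6,255.7)): print(onz(s,u,v,.039).round(4))
t=grab('top')
for b in blobs(t,*COL['brown'],(110,255,215,365),100): print(b['c'],onz(t,*b['c'],.018).round(4))
for u,v in((194.9+4,162),(245,160),(142,196),(190,289),(241,312)): print(onz(t,u,v,0).round(3))
E
```

```text
turn -4.37 | total [30.67  1.18  1.12] -> 31 rows of [0.989 0.038 0.036]
turn -0.00 | total [0.  0.  8.6] -> 9 rows of [0.    0.    0.956]
turn -0.00 | total [-0. -6. -0.] -> 6 rows of [-0. -1. -0.]
[0.4421 0.4118 0.039 ]
[0.3781 0.3577 0.039 ]
[0.3316 0.2804 0.039 ]
[142.96818182 270.54545455] [0.4443 0.4141 0.018 ]
[193.88837209 312.06976744] [0.334  0.2828 0.018 ]
[163.91509434 294.89622642] [0.38   0.3597 0.018 ]
[0.733 0.273 0.   ]
[0.735 0.149 0.   ]
[ 0.644  0.425 -0.   ]
[0.394 0.297 0.   ]
[0.33  0.165 0.   ]
```

Emit:
{"fn": "move_arm", "kwargs": {
  "steps": [
    [[0,0,0,-1],[0,0,0,-1],[0,0,0,-1],[0,0,0,-1],[0,0,0,-0.37]]
  ],
  "fingers": 40
}}

```text
clock: 1.02
tool_pos: [0.2073, -0.616, 0.4047]
tcp_rot: [0.0, 0.882, 0.472, 0.0]
force: [0.3, 0.3, 0.3]
width: 0.523
finger_force: 0.0
```

Emit:
{"fn": "move_arm", "kwargs": {
  "steps": [
    [[0.99,0.04,0.04,0],[0.99,0.04,0.04,0],[0.99,0.04,0.04,0],[0.99,0.04,0.04,0],[0.99,0.04,0.04,0],[0.99,0.04,0.04,0],[0.99,0.04,0.04,0],[0.99,0.04,0.04,0]]
  ]
}}

```text
clock: 2.02
tool_pos: [0.3017, -0.487, 0.3983]
tcp_rot: [0.0, 0.882, 0.471, -0.0]
force: [0.5, -0.3, -0.7]
width: 0.461
finger_force: 0.0
```

Emit:
{"fn": "move_arm", "kwargs": {
  "steps": [
    [[0.99,0.04,0.04,0],[0.99,0.04,0.04,0],[0.99,0.04,0.04,0],[0.99,0.04,0.04,0],[0.99,0.04,0.04,0],[0.99,0.04,0.04,0],[0.99,0.04,0.04,0],[0.99,0.04,0.04,0]]
  ]
}}

```text
clock: 3.02
tool_pos: [0.3952, -0.3589, 0.3919]
tcp_rot: [0.0, 0.882, 0.471, -0.0]
force: [-0.6, 0.7, -0.4]
width: 0.461
finger_force: 0.0
```

Emit:
{"fn": "move_arm", "kwargs": {
  "steps": [
    [[0.99,0.04,0.04,0],[0.99,0.04,0.04,0],[0.99,0.04,0.04,0],[0.99,0.04,0.04,0],[0.99,0.04,0.04,0],[0.99,0.04,0.04,0],[0.99,0.04,0.04,0],[0.99,0.04,0.04,0]]
  ]
}}

```text
clock: 4.03
tool_pos: [0.4885, -0.2308, 0.3855]
tcp_rot: [0.0, 0.882, 0.471, -0.0]
force: [-0.4, 0.5, -0.3]
width: 0.457
finger_force: 0.0
```

Emit:
{"fn": "move_arm", "kwargs": {
  "steps": [
    [[0.99,0.04,0.04,0],[0.99,0.04,0.04,0],[0.99,0.04,0.04,0],[0.99,0.04,0.04,0],[0.99,0.04,0.04,0],[0.99,0.04,0.04,0],[0.99,0.04,0.04,0],[0,0,0,0]]
  ]
}}

```text
clock: 5.03
tool_pos: [0.5703, -0.1177, 0.3798]
tcp_rot: [-0.0, 0.881, 0.472, 0.0]
force: [-0.6, -0.4, 0.4]
width: 0.458
finger_force: 0.0
```

```bash
python3 - <<'E'
from h import *
b=np.array([.557,-.136])+.02*ey
print(pose()); plan([(b[0],b[1],.20,Y),(b[0],b[1],.028,Y)])
E
```

```text
(array([ 0.57033981, -0.11774041,  0.37983617]), np.float64(0.9836817426390181))
turn 0.02 | total [-0.13 -0.05 -0.11] -> 1 rows of [-0.13  -0.047 -0.108]
turn -0.00 | total [0.  0.  8.6] -> 9 rows of [0.    0.    0.956]
```

Emit:
{"fn": "move_arm", "kwargs": {
  "steps": [
    [[-0.13,-0.05,1,0],[0,0,1,0],[0,0,1,0],[0,0,1,0],[0,0,1,0],[0,0,1,0],[0,0,1,0],[0,0,1,0]]
  ]
}}

```text
clock: 6.02
tool_pos: [0.5675, -0.1216, 0.2186]
tcp_rot: [0.0, 0.882, 0.471, -0.0]
force: [0.6, 0.5, 0.4]
width: 0.464
finger_force: 0.0
```

Emit:
{"fn": "move_arm", "kwargs": {
  "steps": [
    [[0,0,0.5,0],[0,0,0,0],[0,0,0,0],[0,0,0,0],[0,0,0,0],[0,0,0,0]]
  ],
  "fingers": 0
}}

```text
clock: 6.78
tool_pos: [0.568, -0.1217, 0.2108]
tcp_rot: [0.001, 0.882, 0.471, 0.001]
force: [0.6, 0.1, 2.4]
width: 0.116
finger_force: 30.0
```

Emit:
{"fn": "move_arm", "kwargs": {
  "steps": [
    [[0,-0.5,0,0],[0,-0.7,0,0],[0,-0.7,0,0],[0,-0.7,0,0],[0,-0.7,0,0],[0,-0.7,0,0]]
  ]
}}

```text
clock: 7.52
tool_pos: [0.5006, -0.0762, 0.2107]
tcp_rot: [0.001, 0.882, 0.471, 0.001]
force: [3.6, -0.4, 5.8]
width: 0.115
finger_force: 30.0
```

Emit:
{"fn": "move_arm", "kwargs": {
  "steps": [
    [[0,-0.5,0,0],[0,-0.5,0,0],[0,-0.5,0,0],[0,-0.5,0,0]]
  ]
}}

```text
clock: 8.02
tool_pos: [0.4675, -0.0539, 0.2107]
tcp_rot: [0.001, 0.882, 0.471, 0.001]
force: [3.6, 1.2, 6.8]
width: 0.111
finger_force: 30.0
```

```bash
python3 - <<'E'
from h import *
print(robot.state()['force']); t=grab('top'); save(t,'d1.png',(240,80,480,260),3)
E
```

```text
[3.62110787 1.18594614 6.77929314]
```

View pics/d1.png

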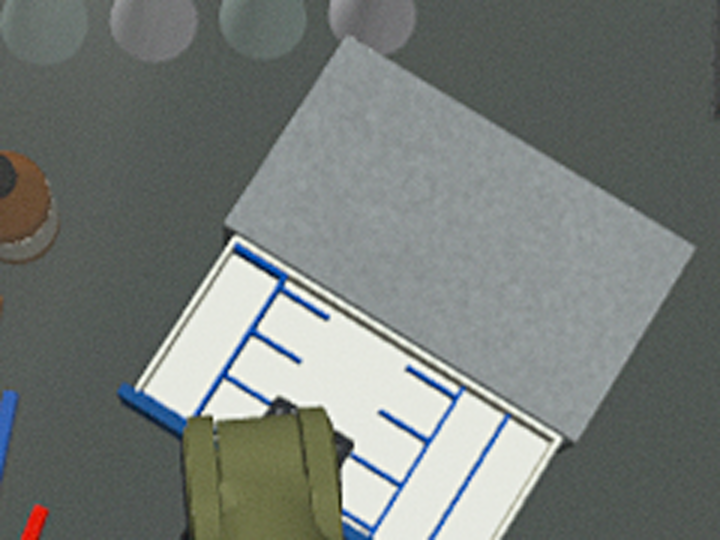

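The whole tray is visible, with its rear wall just clear of the roof at (120+,90). I pull on gently to the stop.

Emit:
{"fn": "move_arm", "kwargs": {
  "steps": [
    [[0,-0.25,0,0],[0,-0.25,0,0],[0,-0.1,0,0]]
  ]
}}

```text
clock: 8.45
tool_pos: [0.4591, -0.0485, 0.2108]
tcp_rot: [0.003, 0.882, 0.471, 0.003]
force: [13.4, -5.3, -6.2]
width: 0.113
finger_force: 30.0
```

Emit:
{"fn": "move_arm", "kwargs": {
  "steps": [
    [[0,-0.1,0,0],[0,-0.1,0,0],[0,0,0,0]]
  ]
}}

```text
clock: 8.82
tool_pos: [0.4578, -0.0482, 0.2109]
tcp_rot: [0.005, 0.882, 0.47, 0.006]
force: [20.6, -8.8, -15.7]
width: 0.113
finger_force: 30.0
```

Emit:
{"fn": "move_arm", "kwargs": {
  "steps": [
    [[0,0.2,0,0],[0,0,0,0],[0,0,0,0]]
  ],
  "fingers": 28
}}

```text
clock: 9.2
tool_pos: [0.4562, -0.0475, 0.209]
tcp_rot: [-0.001, 0.882, 0.471, -0.002]
force: [0.4, -0.9, 0.4]
width: 0.303
finger_force: 0.0
```

Emit:
{"fn": "move_arm", "kwargs": {
  "steps": [
    [[0,0,-1,0],[0,0,-1,0],[0,0,-1,0],[0,0,-1,-1],[0,0,-1,-1],[0,0,-1,-1],[0,0,-1,-1],[0,0,-0.5,-1]]
  ]
}}

```text
clock: 10.2
tool_pos: [0.4572, -0.0475, 0.3603]
tcp_rot: [-0.0, 0.646, 0.763, -0.0]
force: [0.3, -0.6, -0.1]
width: 0.317
finger_force: 0.0
```

Emit:
{"fn": "move_arm", "kwargs": {
  "steps": [
    [[0,0,0,-1],[0,0,0,-1],[0,0,0,-1],[0,0,0,-1],[0,0,0,-1],[0,0,0,-1],[0,0,0,-1],[0,0,0,-1]]
  ]
}}

```text
clock: 11.2
tool_pos: [0.4569, -0.0475, 0.3591]
tcp_rot: [-0.001, 0.103, 0.995, -0.0]
force: [-0.0, -0.7, -0.0]
width: 0.322
finger_force: 0.0
```

```bash
python3 - <<'E'
from h import *
print(pose(),robot.state()['q'].round(2)); plan([(.6195,.1775,.16,2.97),(.6195,.1775,.003,2.97)])
E
```

```text
(array([ 0.45691662, -0.04754244,  0.35912682]), np.float64(2.935806106655594)) [ 0.67 -0.04 -0.6   1.94 -0.02  1.23  1.44]
turn -0.23 | total [-6.09 12.47  0.86] -> 13 rows of [-0.468  0.96   0.066]
turn -0.00 | total [0.   0.   7.85] -> 8 rows of [0.    0.    0.981]
```

Emit:
{"fn": "move_arm", "kwargs": {
  "steps": [
    [[0,0,0,-0.23],[-0.47,0.96,0.06,0],[-0.47,0.96,0.06,0],[-0.47,0.96,0.06,0],[-0.47,0.96,0.06,0],[-0.47,0.96,0.06,0],[-0.47,0.96,0.06,0],[-0.47,0.96,0.06,0]]
  ],
  "fingers": 26
}}

```text
clock: 12.2
tool_pos: [0.5461, 0.0733, 0.351]
tcp_rot: [-0.001, 0.089, 0.996, -0.0]
force: [0.6, 0.2, -0.4]
width: 0.298
finger_force: 0.0
```

Emit:
{"fn": "move_arm", "kwargs": {
  "steps": [
    [[-0.47,0.96,0.06,0],[-0.47,0.96,0.06,0],[-0.47,0.96,0.06,0],[-0.47,0.96,0.06,0],[-0.47,0.96,0.06,0],[-0.47,0.96,0.06,0],[0,0,0,0]]
  ]
}}

```text
clock: 13.08
tool_pos: [0.6216, 0.1777, 0.3435]
tcp_rot: [-0.001, 0.088, 0.996, 0.0]
force: [-0.4, 0.1, 0.1]
width: 0.3
finger_force: 0.0
```

```bash
python3 - <<'E'
from h import *
print(pose(),robot.state()['q'].round(2)); plan([(.6195,.1775,.16,2.97),(.6195,.1775,.003,2.97)])
t=grab('top'); save(t,'d2.png',(260,130,460,280),4); s=grab('scene'); save(s,'d3.png',(120,150,320,300),4)
E
```

```text
(array([0.62162018, 0.17772295, 0.34351869]), np.float64(2.966004110883307)) [ 0.23  0.44 -0.72  1.52  0.3   1.3   0.87]
turn -0.03 | total [ 0.1  -0.03  0.08] -> 1 rows of [ 0.103 -0.029  0.076]
turn -0.00 | total [0.   0.   7.85] -> 8 rows of [0.    0.    0.981]
```

View pics/d2.png

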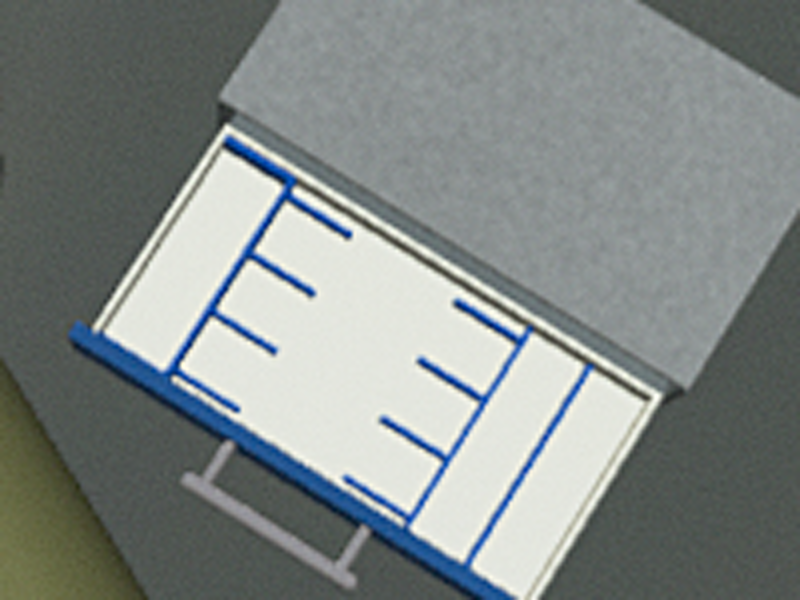

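View pics/d3.png

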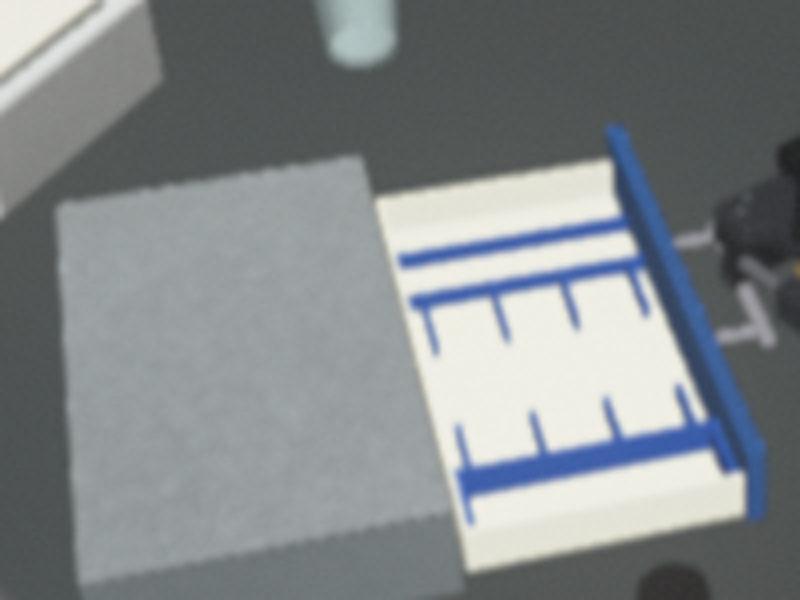

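Top crop: the rib inner ends are at (349,235)…(238,410) and (456,302)…(346,478) in crop pixels. The scene crop shows the matching ends, so I triangulate the tray frame.

```bash
python3 - <<'E'
from h import *
t=grab('top'); s=grab('scene')
L=[(349,235),(313,294),(275,352),(238,410)];R=[(456,302),(420,360),(382,420),(346,478)]
Ls=[(460,428),(534,413),(608,399),(681,386)];Rs=[(436,354),(507,340),(576,327),(645,313)]
T=lambda p:(p[0]/4+260-.4,p[1]/4+130-.4); S=lambda p:(p[0]/4+120-.4,p[1]/4+150-.4)
P=np.array([onz(t,*T(p),.022) for p in L+R]); Q=np.array([onz(s,*S(p),.022) for p in Ls+Rs])
X=[tri(t,T(a),s,S(b)) for a,b in zip(L+R,Ls+Rs)]
print('z',[round(x[0][2],4) for x in X]); 
for n,A in(('top',P),('scene',Q)):
    A=A[:,:2]; dy=A[:4].mean(0)-A[4:].mean(0); dx=(A[0]+A[4]-A[3]-A[7])/2
    print(n,'c',A.mean(0).round(4),'angY',np.arctan2(dy[1],dy[0]).round(4),np.linalg.norm(dy).round(4),'angX+90',(np.arctan2(dx[1],dx[0])+np.pi/2).round(4),np.linalg.norm(dx).round(4))
c=(P.mean(0)+Q.mean(0))[:2]/2; print(c)
for nm,p,z in(('bay corner rear L',(232,148),.010),('bay front outer wall',(104,333),.036),('part rear',(290,185),.032),('part front',(172,372),.032),('outer rear corner L top',(228,125),.036)):
    w=onz(t,*T(p),z)[:2]-c; print(nm,'x',(w@ex).round(4),'y',(w@ey).round(4))
plan([(.6195,.1775,.003,2.97)])
E
```

```text
z [np.float64(0.0235), np.float64(0.0233), np.float64(0.0237), np.float64(0.0233), np.float64(0.0157), np.float64(0.0163), np.float64(0.0162), np.float64(0.0174)]
top c [ 0.5643 -0.1168] angY 0.9751 0.0827 angX+90 0.9799 0.1371
scene c [ 0.5667 -0.1156] angY 1.0144 0.0744 angX+90 0.9855 0.1376
[ 0.56552858 -0.11618613]
bay corner rear L x 0.0798 y 0.1383
bay front outer wall x -0.074 y 0.1397
part rear x 0.0739 y 0.09
part front x -0.0717 y 0.0893
outer rear corner L top x 0.0855 y 0.1451
turn -0.04 | total [0.13 0.1  7.96] -> 8 rows of [0.016 0.012 0.995]
```

Emit:
{"fn": "move_arm", "kwargs": {
  "steps": [
    [[0.1,-0.03,1,0],[0,0,1,0],[0,0,1,0],[0,0,1,0],[0,0,1,0],[0,0,1,0],[0,0,1,0],[0,0,0.8,0]]
  ]
}}

```text
clock: 14.28
tool_pos: [0.6198, 0.1758, 0.1868]
tcp_rot: [-0.0, 0.088, 0.996, -0.0]
force: [0.8, -0.5, 0.2]
width: 0.302
finger_force: 0.0
```

Emit:
{"fn": "move_arm", "kwargs": {
  "steps": [
    [[0,0,0.1,0],[0,0,0,0],[0,0,0,0],[0,0,0,0]]
  ],
  "fingers": 0
}}

```text
clock: 14.78
tool_pos: [0.6202, 0.1759, 0.1869]
tcp_rot: [0.001, 0.088, 0.996, 0.0]
force: [-0.3, -0.9, -1.0]
width: 0.15
finger_force: 30.0
```

Emit:
{"fn": "move_arm", "kwargs": {
  "steps": [
    [[0,0,-0.5,0],[0,0,-1,0],[0,0,-1,0],[0,0,-1,0],[0,0,-1,0],[0,0,-1,0],[0,0,-1,0],[0,0,-1,0.5]]
  ]
}}

```text
clock: 15.78
tool_pos: [0.6199, 0.1758, 0.3376]
tcp_rot: [-0.0, 0.127, 0.992, 0.0]
force: [-0.1, -0.6, -1.5]
width: 0.156
finger_force: 30.0
```

Emit:
{"fn": "move_arm", "kwargs": {
  "steps": [
    [[0,0,-1,0.7],[0,0,0,1],[0,0,0,1],[0,0,0,1],[0,0,0,1],[0,0,0,1],[0,0,0,1],[0,0,0,1]]
  ]
}}

```text
clock: 16.77
tool_pos: [0.6198, 0.176, 0.3569]
tcp_rot: [-0.0, 0.649, 0.761, -0.0]
force: [-0.1, 0.3, -0.5]
width: 0.152
finger_force: 30.0
```

Emit:
{"fn": "move_arm", "kwargs": {
  "steps": [
    [[0,0,0,1],[0,0,0,1],[0,0,0,1],[0,0,0,1],[0,0,0,1],[0,0,0,0]]
  ]
}}

```text
clock: 17.52
tool_pos: [0.6198, 0.1761, 0.3569]
tcp_rot: [0.0, 0.881, 0.474, -0.0]
force: [-0.5, -0.2, -0.9]
width: 0.153
finger_force: 30.0
```

```bash
cat >> h.py <<'E'
C=np.array([.565,-.1165])
def D(x,y): return C+x*ex+y*ey
E
python3 - <<'E'
from h import *
s=robot.state();print(pose(),s['q'].round(2),s['width']); g=D(.046,-.013); plan([(*g,.08,Y),(*g,.0165,Y)])
E
```

```text
(array([0.61984508, 0.17609365, 0.35685098]), np.float64(0.986782293075992)) [ 0.    0.36 -0.41  1.52  0.15  1.29 -1.01] 0.15256002379470096
turn 0.04 | total [-14.33   8.16   4.74] -> 15 rows of [-0.956  0.544  0.316]
turn -0.00 | total [0.   0.   3.18] -> 4 rows of [0.    0.    0.794]
```

Emit:
{"fn": "move_arm", "kwargs": {
  "steps": [
    [[-0.96,0.54,0.3,0.04],[-0.96,0.54,0.3,0],[-0.96,0.54,0.3,0],[-0.96,0.54,0.3,0],[-0.96,0.54,0.3,0],[-0.96,0.54,0.3,0],[-0.96,0.54,0.3,0],[-0.96,0.54,0.3,0]]
  ]
}}

```text
clock: 18.52
tool_pos: [0.6058, -0.0014, 0.3079]
tcp_rot: [0.0, 0.883, 0.47, -0.0]
force: [-1.1, -0.0, -0.5]
width: 0.155
finger_force: 30.0
```

Emit:
{"fn": "move_arm", "kwargs": {
  "steps": [
    [[-0.96,0.54,0.3,0],[-0.96,0.54,0.3,0],[-0.96,0.54,0.3,0],[-0.96,0.54,0.3,0],[-0.96,0.54,0.3,0],[-0.96,0.54,0.3,0],[-0.9,0.54,0.3,0],[0,0,0,0]]
  ]
}}

```text
clock: 19.52
tool_pos: [0.5938, -0.1553, 0.2655]
tcp_rot: [-0.0, 0.884, 0.468, -0.001]
force: [0.2, -0.7, -0.4]
width: 0.157
finger_force: 30.0
```

```bash
python3 - <<'E'
from h import *
s=robot.state();print(pose(),s['width']); g=D(.046,-.013); plan([(*g,.0165,Y)])
E
```

```text
(array([ 0.59383947, -0.15529671,  0.26549542]), np.float64(0.9749604620115288)) 0.15725514704400181
turn -0.04 | total [0.16 0.02 3.35] -> 4 rows of [0.04  0.006 0.837]
```

Emit:
{"fn": "move_arm", "kwargs": {
  "steps": [
    [[0.16,0.02,1,0],[0,0,1,0],[0,0,0.7,0],[0,0,0.4,0],[0,0,0.25,0]]
  ]
}}

```text
clock: 20.15
tool_pos: [0.5966, -0.1499, 0.1987]
tcp_rot: [-0.0, 0.883, 0.47, -0.0]
force: [-0.2, 0.3, -0.2]
width: 0.156
finger_force: 30.0
```

Emit:
{"fn": "move_arm", "kwargs": {
  "steps": [
    [[0,0,0,0],[0,0,0,0],[0,0,-0.5,0],[0,0,-1,0],[0,0,-1,0],[0,0,-1,0],[0,0,-1,0],[0,0,-1,-1]]
  ],
  "fingers": 28
}}

```text
clock: 21.15
tool_pos: [0.5966, -0.15, 0.3111]
tcp_rot: [0.0, 0.844, 0.537, 0.0]
force: [1.0, 0.6, 0.6]
width: 0.321
finger_force: 0.0
```

Emit:
{"fn": "move_arm", "kwargs": {
  "steps": [
    [[0,0,-1,-1],[0,0,-0.5,-1],[0,0,0,-1],[0,0,0,-1],[0,0,0,-1],[0,0,0,-1],[0,0,0,-1],[0,0,0,-1]]
  ]
}}

```text
clock: 22.15
tool_pos: [0.5965, -0.1501, 0.3403]
tcp_rot: [0.0, 0.393, 0.92, -0.0]
force: [0.4, 0.3, -0.3]
width: 0.32
finger_force: 0.0
```

Emit:
{"fn": "move_arm", "kwargs": {
  "steps": [
    [[0,0,0,-1],[0,0,0,-1],[0,0,0,-1],[0,0,0,-1],[0,0,0,0]]
  ]
}}

```text
clock: 22.78
tool_pos: [0.5966, -0.1502, 0.3401]
tcp_rot: [0.0, 0.107, 0.994, -0.0]
force: [-0.0, 0.2, -0.4]
width: 0.321
finger_force: 0.0
```

```bash
python3 - <<'E'
from h import *
s=robot.state();print(pose(),s['q'].round(2)); plan([(.524,.1695,.09,2.926),(.524,.1695,.003,2.926)])
E
```

```text
(array([ 0.59656397, -0.15016661,  0.34009169]), np.float64(2.9270649684102965)) [ 0.64  0.33 -0.53  1.61  0.17  1.25  1.43]
turn 0.01 | total [ 6.96 14.84  3.4 ] -> 15 rows of [0.464 0.989 0.227]
turn -0.00 | total [0.   0.   4.35] -> 5 rows of [0.   0.   0.87]
```

Emit:
{"fn": "move_arm", "kwargs": {
  "steps": [
    [[0.46,0.99,0.2,0],[0.46,0.99,0.2,0],[0.46,0.99,0.2,0],[0.46,0.99,0.2,0],[0.46,0.99,0.2,0],[0.46,0.99,0.2,0],[0.46,0.99,0.2,0],[0.46,0.99,0.2,0]]
  ]
}}

```text
clock: 23.78
tool_pos: [0.5577, 0.0217, 0.3071]
tcp_rot: [0.0, 0.106, 0.994, -0.0]
force: [-0.3, 0.1, -0.2]
width: 0.317
finger_force: 0.0
```

Emit:
{"fn": "move_arm", "kwargs": {
  "steps": [
    [[0.46,0.99,0.2,0],[0.46,0.99,0.2,0],[0.46,0.99,0.2,0],[0.46,0.99,0.2,0],[0.46,0.99,0.2,0],[0.46,0.99,0.2,0],[0.46,0.99,0.2,0],[0,0,0,0]]
  ]
}}

```text
clock: 24.78
tool_pos: [0.5234, 0.1716, 0.2791]
tcp_rot: [-0.0, 0.104, 0.995, 0.0]
force: [-0.0, -0.1, 0.3]
width: 0.321
finger_force: 0.0
```

```bash
python3 - <<'E'
from h import *
s=robot.state();print(pose(),s['q'].round(2)); plan([(.524,.1695,.004,2.926)])
t=grab('top')
for k in('red','blue','yellow','brown','green'):
    for b in blobs(t,*COL[k],(110,170,480,365)): print(k,b['a'],b['c'].round(1),end='; ')
save(t,'d4.png',(110,120,440,365),2.4)
E
```

```text
(array([0.52336277, 0.17163558, 0.27909288]), np.float64(2.9325856361513543)) [ 0.25  0.28 -0.71  1.83  0.2   1.1   0.84]
turn 0.04 | total [-0.05 -0.1   4.65] -> 5 rows of [-0.011 -0.019  0.931]
red 39 [251.5 254.1]; blue 743 [334.6 238.4]; blue 205 [123.8 302.4]; blue 196 [195. 349.]; blue 190 [151.7 328.5]; blue 33 [383.4 211. ]; blue 25 [373.9 225.5]; yellow 34 [175.2 244.1]; brown 223 [143.  270.6]; brown 220 [193.8 312.2]; brown 215 [164.  294.9]; brown 190 [361.6 209.4]; green 132 [336.  193.2];
```

View pics/d4.png

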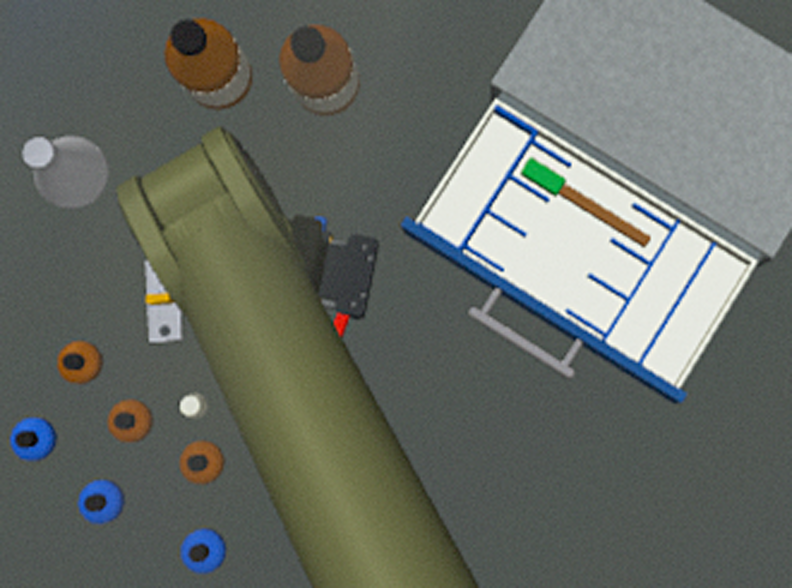

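The brush lies in the rear compartment, its green head at (545,175) in the crop facing the bay. Next is the spatula.

Emit:
{"fn": "move_arm", "kwargs": {
  "steps": [
    [[-0.05,-0.1,1,0.04],[0,0,1,0],[0,0,1,0],[0,0,1,0],[0,0,0.65,0],[0,0,0,0]]
  ]
}}

```text
clock: 25.58
tool_pos: [0.5245, 0.1671, 0.185]
tcp_rot: [-0.001, 0.109, 0.994, -0.0]
force: [-0.7, 0.2, 0.1]
width: 0.322
finger_force: 0.0
```

Emit:
{"fn": "move_arm", "kwargs": {
  "steps": [
    [[0,0,0,0],[0,0,0,0],[0,0,0,0],[0,0,0,0]]
  ],
  "fingers": 0
}}

```text
clock: 26.08
tool_pos: [0.5254, 0.1674, 0.1871]
tcp_rot: [0.001, 0.109, 0.994, 0.0]
force: [-0.5, -0.1, 4.8]
width: 0.154
finger_force: 30.0
```

Emit:
{"fn": "move_arm", "kwargs": {
  "steps": [
    [[0,0,-0.5,0],[0,0,-1,0],[0,0,-1,0],[0,0,-1,0],[0,0,-1,1],[0,0,-1,1],[0,0,-1,1],[0,0,0,1]]
  ]
}}

```text
clock: 27.08
tool_pos: [0.5255, 0.1677, 0.3195]
tcp_rot: [0.002, 0.4, 0.916, 0.001]
force: [0.3, -0.6, -0.5]
width: 0.155
finger_force: 30.0
```

Emit:
{"fn": "move_arm", "kwargs": {
  "steps": [
    [[0,0,0,1],[0,0,0,1],[0,0,0,1],[0,0,0,1],[0,0,0,1],[0,0,0,1],[0,0,0,1],[0,0,0,1]]
  ]
}}

```text
clock: 28.08
tool_pos: [0.5249, 0.1674, 0.3176]
tcp_rot: [0.0, 0.848, 0.53, 0.0]
force: [-0.0, -0.3, -0.4]
width: 0.156
finger_force: 30.0
```

```bash
python3 - <<'E'
from h import *
s=robot.state();print(pose(),s['width']); g=D(0,-.006); plan([(*g,.08,Y),(*g,.0165,Y)])
t=grab('top'); 
b=blobs(t,*COL['brown'],(340,180,400,240))[0]; w=onz(t,*b['c'],.021)[:2]-C; print('brush origin',w@ex,w@ey+.024)
for e in('e1','e2'): print(((onz(t,*b[e],.021)[:2]-C)@np.c_[ex,ey]).round(4))
E
```

```text
(array([0.52486285, 0.16738247, 0.31755376]), np.float64(1.1182028488364144)) 0.15607219015586157
turn 0.91 | total [-10.98   9.56   2.78] -> 11 rows of [-0.998  0.869  0.253]
turn -0.00 | total [0.   0.   3.18] -> 4 rows of [0.    0.    0.794]
brush origin 0.04174839293530983 0.003008724948659433
[0.0418 0.0337]
[ 0.0417 -0.0759]
```

Emit:
{"fn": "move_arm", "kwargs": {
  "steps": [
    [[0,0,0,0.91],[-0.99,0.87,0.22,0],[-1,0.87,0.22,0],[-1,0.87,0.22,0],[-1,0.87,0.22,0],[-1,0.87,0.22,0],[-1,0.87,0.22,0],[-1,0.87,0.22,0]]
  ]
}}

```text
clock: 29.12
tool_pos: [0.5495, -0.0174, 0.2865]
tcp_rot: [0.0, 0.88, 0.475, 0.0]
force: [-0.0, -0.1, -0.5]
width: 0.154
finger_force: 30.0
```

Emit:
{"fn": "move_arm", "kwargs": {
  "steps": [
    [[-1,0.87,0.22,0],[-1,0.87,0.22,0],[-1,0.87,0.22,0],[-1,0.87,0.22,0],[0,0,0,0]]
  ]
}}

```text
clock: 29.75
tool_pos: [0.5631, -0.1243, 0.2684]
tcp_rot: [0.0, 0.881, 0.472, -0.0]
force: [-0.3, -0.6, 0.0]
width: 0.151
finger_force: 30.0
```

```bash
python3 - <<'E'
from h import *
s=robot.state();print(pose(),s['width']); g=D(0.001,-.006); plan([(*g,.0175,Y)])
E
```

```text
(array([ 0.56310551, -0.12433579,  0.26836062]), np.float64(0.9839150074133632)) 0.15112541007247374
turn 0.02 | total [ 0.08 -0.09  3.44] -> 4 rows of [ 0.02  -0.022  0.861]
```

Emit:
{"fn": "move_arm", "kwargs": {
  "steps": [
    [[0.08,-0.09,1,0],[0,0,1,0],[0,0,0.8,0],[0,0,0.4,0],[0,0,0.2,0],[0,0,0,0]]
  ]
}}

```text
clock: 30.5
tool_pos: [0.5629, -0.1193, 0.2002]
tcp_rot: [0.0, 0.881, 0.473, 0.0]
force: [0.4, 0.1, -0.2]
width: 0.154
finger_force: 30.0
```

Emit:
{"fn": "move_arm", "kwargs": {
  "steps": [
    [[0,0,0,0],[0,0,0,0],[0,0,-0.5,0],[0,0,-1,0],[0,0,-1,0],[0,0,-1,0],[0,0,-1,0],[0,0,-1,-0.75]]
  ],
  "fingers": 28
}}

```text
clock: 31.5
tool_pos: [0.5627, -0.1193, 0.3116]
tcp_rot: [0.0, 0.852, 0.523, 0.0]
force: [0.2, 0.3, -0.8]
width: 0.32
finger_force: 0.0
```

Emit:
{"fn": "move_arm", "kwargs": {
  "steps": [
    [[0,0,0,-1],[0,0,0,-1],[0,0,0,-1],[0,0,0,-1],[0,0,0,-1],[0,0,0,-1],[0,0,0,-1],[0,0,0,-1]]
  ]
}}

```text
clock: 32.5
tool_pos: [0.5628, -0.1194, 0.3109]
tcp_rot: [0.001, 0.407, 0.914, -0.0]
force: [0.1, -0.8, 0.1]
width: 0.321
finger_force: 0.0
```

Emit:
{"fn": "move_arm", "kwargs": {
  "steps": [
    [[0,0,0,-1],[0,0,0,-1],[0,0,0,-1],[0,0,0,0]]
  ]
}}

```text
clock: 33.0
tool_pos: [0.5627, -0.1195, 0.3107]
tcp_rot: [0.0, 0.196, 0.981, -0.0]
force: [-0.5, 0.7, 0.0]
width: 0.319
finger_force: 0.0
```

```bash
python3 - <<'E'
from h import *
s=robot.state();print(pose(),s['q'].round(2)); plan([(.4315,.154,.08,2.744),(.4315,.154,.004,2.744)])
t=grab('top')
for b in blobs(t,*COL['red'],(225,235,265,315)): print(b['a'],onz(t,*b['c'],.011).round(4),onz(t,*b['e1'],.011).round(4),onz(t,*b['e2'],.011).round(4))
E
```

```text
(array([ 0.56272977, -0.11950983,  0.3106916 ]), np.float64(2.74695165253169)) [ 0.6   0.27 -0.5   1.74  0.14  1.16  1.23]
turn 0.02 | total [11.34 10.07  2.43] -> 12 rows of [0.945 0.839 0.203]
turn -0.00 | total [0.  0.  3.8] -> 4 rows of [0.   0.   0.95]
212 [0.4423 0.1495 0.011 ] [0.3931 0.1697 0.011 ] [0.4932 0.1286 0.011 ]
```

Emit:
{"fn": "move_arm", "kwargs": {
  "steps": [
    [[0.94,0.84,0.2,0],[0.94,0.84,0.2,0],[0.94,0.84,0.2,0],[0.94,0.84,0.2,0],[0.94,0.84,0.2,0],[0.94,0.84,0.2,0],[0.94,0.84,0.2,0],[0.94,0.84,0.2,0]]
  ]
}}

```text
clock: 34.05
tool_pos: [0.4744, 0.0637, 0.2778]
tcp_rot: [0.0, 0.195, 0.981, -0.0]
force: [-0.3, -0.3, 0.0]
width: 0.325
finger_force: 0.0
```

Emit:
{"fn": "move_arm", "kwargs": {
  "steps": [
    [[0.94,0.84,0.2,0],[0.94,0.84,0.2,0],[0.94,0.84,0.2,0],[0.94,0.84,0.2,0],[0,0,0,0]]
  ]
}}

```text
clock: 34.67
tool_pos: [0.4301, 0.1552, 0.2618]
tcp_rot: [-0.0, 0.193, 0.981, -0.0]
force: [-0.2, -0.3, -0.5]
width: 0.325
finger_force: 0.0
```

```bash
python3 - <<'E'
from h import *
s=robot.state();print(pose(),s['q'].round(2)); plan([(.4315,.154,.004,2.744)])
E
```

```text
(array([0.43012912, 0.15515477, 0.26177106]), np.float64(2.7523800443320274)) [ 0.32  0.08 -0.74  2.06  0.06  1.02  0.73]
turn 0.06 | total [-0.09 -0.03  3.79] -> 4 rows of [-0.021 -0.007  0.947]
```

Emit:
{"fn": "move_arm", "kwargs": {
  "steps": [
    [[-0.09,-0.03,1,0.06],[0,0,1,0],[0,0,1,0],[0,0,0.79,0],[0,0,0,0]]
  ]
}}

```text
clock: 35.3
tool_pos: [0.4325, 0.1514, 0.1852]
tcp_rot: [-0.001, 0.2, 0.98, -0.0]
force: [-0.2, 0.5, -0.5]
width: 0.319
finger_force: 0.0
```

Emit:
{"fn": "move_arm", "kwargs": {
  "steps": [
    [[0,0,0,0],[0,0,0,0],[0,0,0,0],[0,0,0,0]]
  ],
  "fingers": 0
}}

```text
clock: 35.8
tool_pos: [0.4333, 0.1521, 0.1868]
tcp_rot: [0.001, 0.2, 0.98, 0.0]
force: [-0.1, -0.3, 5.1]
width: 0.15
finger_force: 30.0
```

Emit:
{"fn": "move_arm", "kwargs": {
  "steps": [
    [[0,0,-0.5,0],[0,0,-1,0],[0,0,-1,0],[0,0,-1,0.75],[0,0,-1,1],[0,0,-1,1],[0,0,-1,1],[0,0,0,1]]
  ]
}}

```text
clock: 36.8
tool_pos: [0.4332, 0.1524, 0.318]
tcp_rot: [0.001, 0.531, 0.848, 0.001]
force: [-0.7, -0.0, -0.7]
width: 0.153
finger_force: 30.0
```

Emit:
{"fn": "move_arm", "kwargs": {
  "steps": [
    [[0,0,0,1],[0,0,0,1],[0,0,0,1],[0,0,0,1],[0,0,0,1],[0,0,0,1],[0,0,0,1],[0,0,0,0]]
  ]
}}

```text
clock: 37.8
tool_pos: [0.4326, 0.152, 0.3163]
tcp_rot: [0.0, 0.883, 0.47, -0.0]
force: [0.5, 0.4, 0.4]
width: 0.158
finger_force: 30.0
```

```bash
python3 - <<'E'
from h import *
s=robot.state();print(pose(),s['width'],s['q'].round(2)); g=D(-.045,-.012); plan([(*g,.08,Y),(*g,.0165,Y)])
t=grab('top')
for b in blobs(t,*COL['blue'],(310,170,400,240),20): print(b['a'],b['c'],[((onz(t,*b[e],.02)[:2]-C)@np.c_[ex,ey]).round(3) for e in('c','e1','e2')])
E
```

```text
(array([0.43261199, 0.1519792 , 0.3162806 ]), np.float64(0.9791221555467163)) 0.15795767963495555 [ 0.31  0.01 -0.7   2.    0.    1.14 -0.98]
turn -0.01 | total [-8.07 10.72  2.71] -> 11 rows of [-0.734  0.974  0.247]
turn -0.00 | total [0.   0.   3.18] -> 4 rows of [0.    0.    0.794]
169 [352.8816568  223.63905325] [array([-0.002, -0.022]), array([-0.003,  0.033]), array([-0.002, -0.076])]
111 [327.25225225 188.56756757] [array([0.041, 0.084]), array([-0.033,  0.081]), array([0.083, 0.086])]
53 [315.35849057 235.69811321] [array([-0.082,  0.044]), array([-0.082,  0.063]), array([-0.081,  0.023])]
33 [383.36363636 211.03030303] [array([ 0.069, -0.072]), array([ 0.068, -0.043]), array([ 0.069, -0.093])]
26 [373.92307692 225.5       ] [array([ 0.023, -0.071]), array([ 0.023, -0.044]), array([ 0.023, -0.093])]
```

Emit:
{"fn": "move_arm", "kwargs": {
  "steps": [
    [[-0.73,0.98,0.22,0],[-0.73,0.98,0.22,0],[-0.73,0.98,0.22,0],[-0.73,0.98,0.22,0],[-0.73,0.98,0.22,0],[-0.73,0.98,0.22,0],[-0.73,0.98,0.22,0],[-0.73,0.98,0.22,0]]
  ]
}}

```text
clock: 38.85
tool_pos: [0.4978, -0.0334, 0.2808]
tcp_rot: [0.0, 0.882, 0.47, -0.0]
force: [-0.2, -0.0, -0.5]
width: 0.156
finger_force: 30.0
```

Emit:
{"fn": "move_arm", "kwargs": {
  "steps": [
    [[-0.73,0.98,0.22,0],[-0.73,0.98,0.22,0],[-0.73,0.98,0.22,0],[0,0,0,0]]
  ]
}}

```text
clock: 39.35
tool_pos: [0.5221, -0.1044, 0.2671]
tcp_rot: [-0.0, 0.884, 0.468, -0.0]
force: [-0.8, 0.3, -1.4]
width: 0.153
finger_force: 30.0
```

```bash
python3 - <<'E'
from h import *
s=robot.state();print(pose(),s['width']); g=D(-.043,-.012); plan([(*g,.017,Y)])
E
```

```text
(array([ 0.52206488, -0.10439065,  0.26709617]), np.float64(0.9737621580980672)) 0.15285691138617385
turn -0.05 | total [ 0.09 -0.03  3.4 ] -> 4 rows of [ 0.023 -0.007  0.851]
```

Emit:
{"fn": "move_arm", "kwargs": {
  "steps": [
    [[0.09,-0.03,1,-0.05],[0,0,1,0],[0,0,0.8,0],[0,0,0.4,0],[0,0,0.2,0],[0,0,0,0]]
  ]
}}

```text
clock: 40.1
tool_pos: [0.5225, -0.0999, 0.1999]
tcp_rot: [0.0, 0.881, 0.473, 0.0]
force: [-0.0, -0.2, -0.8]
width: 0.156
finger_force: 30.0
```

Emit:
{"fn": "move_arm", "kwargs": {
  "steps": [
    [[0,0,0,0],[0,0,0,0],[0,0,-0.5,0],[0,0,-1,0],[0,0,-1,0],[0,0,-1,0],[0,0,-1,-1],[0,0,-1,-1]]
  ],
  "fingers": 28
}}

```text
clock: 41.1
tool_pos: [0.5223, -0.0998, 0.3114]
tcp_rot: [0.001, 0.799, 0.601, 0.0]
force: [0.3, 0.5, -0.1]
width: 0.32
finger_force: 0.0
```

Emit:
{"fn": "move_arm", "kwargs": {
  "steps": [
    [[0,0,0,-1],[0,0,0,-1],[0,0,0,-0.2],[0,0,0,0]]
  ]
}}

```text
clock: 41.6
tool_pos: [0.5223, -0.0999, 0.3101]
tcp_rot: [0.0, 0.692, 0.722, 0.0]
force: [-0.5, -0.3, 0.5]
width: 0.322
finger_force: 0.0
```

```bash
python3 - <<'E'
from h import *
s=robot.state();print(pose(),s['q'].round(2))
t=grab('top');sc=grab('scene')
T=blobs(t,*COL['yellow'],(150,190,200,260));S=blobs(sc,*COL['yellow'],(370,290,450,360))
for b in T: print('top',b['c'].round(1),onz(t,*b['c'],.022).round(4),onz(t,*b['e1'],.022).round(4),onz(t,*b['e2'],.022).round(4))
for b in S: print('sc',b['c'].round(1),onz(sc,*b['c'],.02).round(4))
for a in T:
    for b in S: 
        p,r=tri(t,a['c'],sc,b['c']); print(p.round(4),r.round(4))
# plate outline
h=cv2.cvtColor(t['img'],cv2.COLOR_RGB2HSV)[190:265,165:195]; m=((h[...,2]>140)).astype(np.uint8)
for c in cv2.findContours(m,0,2)[0]:
    if cv2.contourArea(c)>200:
        bx=cv2.boxPoints(cv2.minAreaRect(c))+[165,190]; w=np.array([onz(t,*q,.005)[:2] for q in bx]); print(w.mean(0).round(4),w.round(3).tolist())
b=blobs(t,*COL['red'],(310,190,400,250),20)
for b in b: print('scoop',[((onz(t,*b[e],.02)[:2]-C)@np.c_[ex,ey]).round(3) for e in('c','e1','e2')])
plan([(.5105,.329,.08,1.61),(.5105,.329,.01,1.61)])
E
```

```text
(array([ 0.52232097, -0.0999485 ,  0.3101206 ]), np.float64(1.6127606816693976)) [ 0.63  0.18 -0.53  1.85  0.1   1.14  0.1 ]
top [178.9 207.5] [0.6063 0.3205 0.022 ] [0.607  0.3333 0.022 ] [0.6057 0.3071 0.022 ]
top [175.3 244.2] [0.5099 0.3298 0.022 ] [0.509  0.3409 0.022 ] [0.511  0.3173 0.022 ]
sc [398.6 338.9] [0.6052 0.3162 0.02  ]
sc [425.9 313.9] [0.5097 0.3256 0.02  ]
[0.6069 0.3187 0.0235] 0.0033
[0.5827 0.3263 0.085 ] 0.0511
[ 0.5352  0.3197 -0.0415] 0.0656
[0.5108 0.3279 0.0227] 0.0037
[0.5102 0.3287] [[0.555, 0.349], [0.556, 0.313], [0.465, 0.309], [0.465, 0.344]]
[0.6068 0.3195] [[0.652, 0.338], [0.651, 0.301], [0.562, 0.301], [0.563, 0.338]]
turn 0.02 | total [21.45  0.25  2.39] -> 22 rows of [0.975 0.011 0.109]
turn -0.00 | total [0.  0.  3.5] -> 4 rows of [0.    0.    0.875]
```

Emit:
{"fn": "move_arm", "kwargs": {
  "steps": [
    [[0.98,0.01,0.1,0],[0.98,0.01,0.1,0],[0.98,0.01,0.1,0],[0.98,0.01,0.1,0],[0.98,0.01,0.1,0],[0.98,0.01,0.1,0],[0.98,0.01,0.1,0],[0.98,0.01,0.1,0]]
  ]
}}

```text
clock: 42.7
tool_pos: [0.5164, 0.0594, 0.2935]
tcp_rot: [-0.0, 0.691, 0.723, 0.0]
force: [0.3, -0.9, 0.1]
width: 0.319
finger_force: 0.0
```

Emit:
{"fn": "move_arm", "kwargs": {
  "steps": [
    [[0.98,0.01,0.1,0],[0.98,0.01,0.1,0],[0.98,0.01,0.1,0],[0.98,0.01,0.1,0],[0.98,0.01,0.1,0],[0.98,0.01,0.1,0],[0.98,0.01,0.1,0],[0.98,0.01,0.1,0]]
  ]
}}

```text
clock: 43.7
tool_pos: [0.5105, 0.2159, 0.2776]
tcp_rot: [-0.0, 0.691, 0.723, -0.0]
force: [-0.9, -0.1, 0.3]
width: 0.318
finger_force: 0.0
```

Emit:
{"fn": "move_arm", "kwargs": {
  "steps": [
    [[0.98,0.01,0.1,0],[0.98,0.01,0.1,0],[0.98,0.01,0.1,0],[0.98,0.01,0.1,0],[0.98,0.01,0.1,0],[0.95,0.01,0.1,0],[0,0,0,0]]
  ]
}}

```text
clock: 44.58
tool_pos: [0.5063, 0.333, 0.2656]
tcp_rot: [-0.001, 0.69, 0.724, 0.0]
force: [-0.7, 0.8, -0.4]
width: 0.325
finger_force: 0.0
```

```bash
python3 - <<'E'
from h import *
s=robot.state();print(pose(),s['q'].round(2))
plan([(.5105,.329,.01,1.615)])
t=grab('top')
b=blobs(t,*COL['red'],(290,180,400,260),20)
for b in b: print('scoop',[((onz(t,*b[e],.02)[:2]-C)@np.c_[ex,ey]).round(3) for e in('c','e1','e2')])
E
```

```text
(array([0.50628695, 0.33295358, 0.26559656]), np.float64(1.6186938541664184)) [-0.03  0.43 -0.73  1.7   0.31  1.13 -0.81]
turn 0.02 | total [-0.21  0.2   3.68] -> 4 rows of [-0.052  0.05   0.92 ]
scoop [array([-0.047, -0.021]), array([-0.047,  0.033]), array([-0.046, -0.075])]
```

Emit:
{"fn": "move_arm", "kwargs": {
  "steps": [
    [[-0.21,0.2,1,0.02],[0,0,1,0],[0,0,1,0],[0,0,0.68,0],[0,0,0,0]]
  ]
}}

```text
clock: 45.25
tool_pos: [0.5113, 0.3261, 0.1904]
tcp_rot: [-0.001, 0.692, 0.722, -0.001]
force: [-0.3, 0.6, -0.2]
width: 0.321
finger_force: 0.0
```

Emit:
{"fn": "move_arm", "kwargs": {
  "steps": [
    [[0,0,0,0],[0,0,0,0],[0,0,0,0],[0,0,0,0]]
  ],
  "fingers": 0
}}

```text
clock: 45.75
tool_pos: [0.5121, 0.3267, 0.1929]
tcp_rot: [0.0, 0.692, 0.721, 0.001]
force: [-0.9, -0.8, 3.3]
width: 0.109
finger_force: 30.0
```

Emit:
{"fn": "move_arm", "kwargs": {
  "steps": [
    [[0,0,-0.5,0],[0,0,-1,0],[0,0,-1,0],[0,0,-1,1],[0,0,-1,1],[0,0,-1,1],[0,0,0,1],[0,0,0,0.2]]
  ]
}}

```text
clock: 46.75
tool_pos: [0.5119, 0.3267, 0.3037]
tcp_rot: [0.0, 0.882, 0.471, 0.001]
force: [-0.3, 0.7, -0.5]
width: 0.111
finger_force: 30.0
```

```bash
python3 - <<'E'
from h import *
s=robot.state();print(pose(),s['width'])
t=grab('top'); sc=grab('scene')
M=np.c_[ex,ey]
for n,f,box in(('top',t,(260,130,460,285)),('scene',sc,(150,150,330,290))):
    x0,y0,x1,y1=box; h=cv2.cvtColor(f['img'],cv2.COLOR_RGB2HSV)
    m=cv2.inRange(h,np.array([105,120,60]),np.array([122,255,255]))
    for z in(.022,.032):
      pts=np.array([((onz(f,u,v,z)[:2]-C)@M) for v,u in np.argwhere(m>0) if x0<=u<x1 and y0<=v<y1])
      q=pts[np.abs(pts[:,0])<.062]
      for lo,hi in((-.15,-.125),(-.105,-.085),(.07,.115)):
        k=q[(q[:,1]>lo)&(q[:,1]<hi)]
        if len(k): print(n,z,lo,len(k),'y mean',k[:,1].mean().round(4),'span',np.percentile(k[:,1],[5,95]).round(4),'slope',np.polyfit(k[:,0],k[:,1],1).round(4))
g=D(-.022,-.161);plan([(*g,.1,Y),(*g,.022,Y)])
E
```

```text
(array([0.51194117, 0.32665346, 0.30370708]), np.float64(0.981961408013969)) 0.11139227959854656
top 0.022 -0.15 55 y mean -0.1377 span [-0.1391 -0.1362] slope [-0.0068 -0.1377]
top 0.022 -0.105 57 y mean -0.0915 span [-0.0931 -0.0888] slope [-0.0052 -0.0915]
top 0.022 0.07 87 y mean 0.0892 span [0.0757 0.0935] slope [-0.002   0.0892]
top 0.032 -0.15 55 y mean -0.1369 span [-0.1382 -0.1355] slope [-0.0066 -0.1369]
top 0.032 -0.105 57 y mean -0.091 span [-0.0926 -0.0884] slope [-0.0067 -0.0911]
top 0.032 0.07 88 y mean 0.0884 span [0.0757 0.0924] slope [0.0049 0.0884]
scene 0.022 -0.15 84 y mean -0.1364 span [-0.14   -0.1327] slope [-0.0062 -0.1364]
scene 0.022 -0.105 93 y mean -0.0902 span [-0.0939 -0.0864] slope [-0.0054 -0.0902]
scene 0.022 0.07 296 y mean 0.0869 span [0.0781 0.0958] slope [0.0022 0.0869]
scene 0.032 -0.15 22 y mean -0.126 span [-0.127  -0.1251] slope [-0.0043 -0.126 ]
scene 0.032 0.07 298 y mean 0.0976 span [0.0888 0.1064] slope [0.0019 0.0976]
turn 0.02 | total [-24.98  13.43   1.04] -> 25 rows of [-0.999  0.537  0.041]
turn -0.00 | total [0.  0.  3.9] -> 4 rows of [0.    0.    0.975]
```

Emit:
{"fn": "move_arm", "kwargs": {
  "steps": [
    [[-1,0.54,0.04,0],[-1,0.54,0.04,0],[-1,0.54,0.04,0],[-1,0.54,0.04,0],[-1,0.54,0.04,0],[-1,0.54,0.04,0],[-1,0.54,0.04,0],[-1,0.54,0.04,0]]
  ]
}}

```text
clock: 47.85
tool_pos: [0.4946, 0.1447, 0.2957]
tcp_rot: [-0.0, 0.881, 0.473, -0.0]
force: [0.2, -0.2, -0.6]
width: 0.116
finger_force: 30.0
```

Emit:
{"fn": "move_arm", "kwargs": {
  "steps": [
    [[-1,0.54,0.04,0],[-1,0.54,0.04,0],[-1,0.54,0.04,0],[-1,0.54,0.04,0],[-1,0.54,0.04,0],[-1,0.54,0.04,0],[-1,0.54,0.04,0],[-1,0.54,0.04,0]]
  ]
}}

```text
clock: 48.85
tool_pos: [0.4776, -0.0362, 0.2893]
tcp_rot: [-0.0, 0.881, 0.473, -0.0]
force: [0.9, 0.4, -1.0]
width: 0.113
finger_force: 30.0
```

Emit:
{"fn": "move_arm", "kwargs": {
  "steps": [
    [[-1,0.54,0.04,0],[-1,0.54,0.04,0],[-1,0.54,0.04,0],[-1,0.54,0.04,0],[-1,0.54,0.04,0],[-1,0.54,0.04,0],[-1,0.54,0.04,0],[-1,0.54,0.04,0]]
  ]
}}

```text
clock: 49.85
tool_pos: [0.4607, -0.2172, 0.2828]
tcp_rot: [-0.0, 0.881, 0.473, -0.0]
force: [0.1, 0.5, -0.5]
width: 0.111
finger_force: 30.0
```

Emit:
{"fn": "move_arm", "kwargs": {
  "steps": [
    [[-1,0.4,0,0],[0,0,0,0],[0,0,0,0]]
  ]
}}

```text
clock: 50.22
tool_pos: [0.4566, -0.2367, 0.2828]
tcp_rot: [-0.0, 0.882, 0.472, 0.0]
force: [0.5, 0.2, -1.3]
width: 0.108
finger_force: 30.0
```

```bash
python3 - <<'E'
from h import *
s=robot.state();print(pose(),s['width'])
g=D(-.022,-.162);plan([(*g,.05,Y),(*g,.022,Y)])
t=grab('top'); save(t,'e1.png',(330,190,450,290),5)
E
```

```text
(array([ 0.45660014, -0.23670382,  0.28282899]), np.float64(0.9834395561300764)) 0.10786646633342603
turn 0.02 | total [-0.09  0.06  2.54] -> 3 rows of [-0.03   0.02   0.847]
turn -0.00 | total [0.  0.  1.4] -> 2 rows of [0.  0.  0.7]
```

View pics/e1.png

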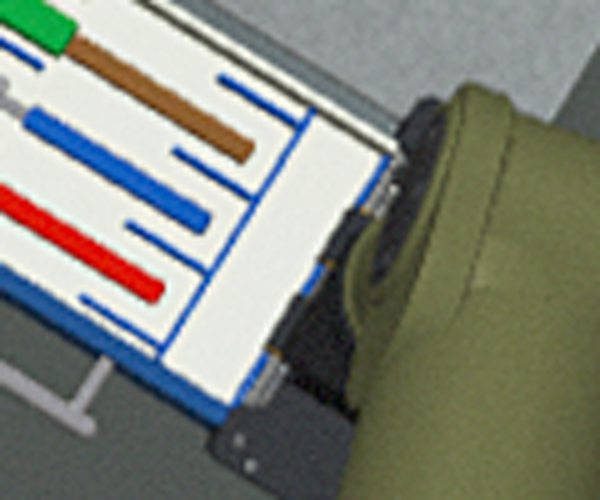

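All three tools lie in their compartments, and the gripper hides the bracket over slot b. I lower it.

Emit:
{"fn": "move_arm", "kwargs": {
  "steps": [
    [[-0.09,0.06,1,0],[0,0,1,0],[0,0,0.8,0],[0,0,0.5,0],[0,0,0.4,0],[0,0,0.2,0],[0,0,0,0]]
  ]
}}

```text
clock: 51.15
tool_pos: [0.4564, -0.24, 0.205]
tcp_rot: [0.0, 0.882, 0.471, -0.0]
force: [0.0, 0.8, -1.4]
width: 0.105
finger_force: 30.0
```

```bash
python3 - <<'E'
from h import *
s=robot.state();print(pose(),s['width'],s['force'])
g=D(-.022,-.162);plan([(*g,.022,Y)])
t=grab('scene'); save(t,'e2.png',(140,170,340,300),4)
E
```

```text
(array([ 0.45640154, -0.23995442,  0.20495636]), np.float64(0.9817785715599978)) 0.10543295165296403 [ 0.02448814  0.77055359 -1.39527685]
turn 0.01 | total [ 0.05 -0.02  0.05] -> 1 rows of [ 0.05  -0.021  0.048]
```

View pics/e2.png

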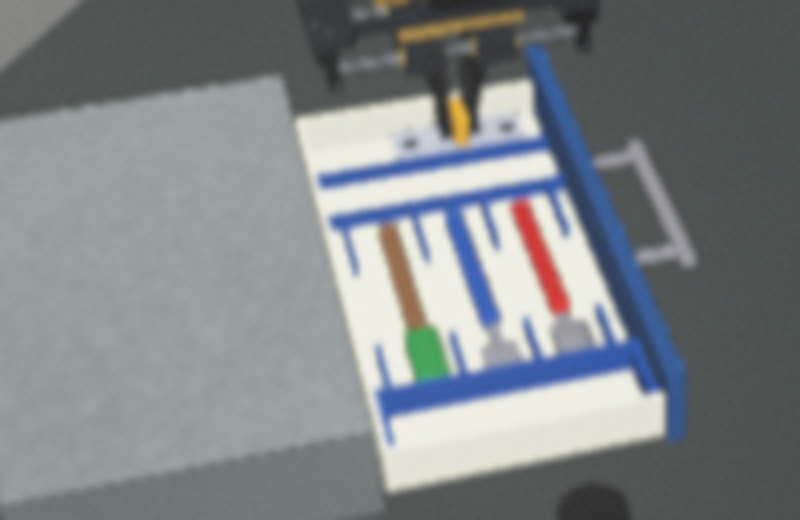

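The bracket sits inside the end slot at (455,135) in the crop, behind the partition. I release it.

Emit:
{"fn": "move_arm", "kwargs": {
  "steps": [
    [[0,0,0.05,0],[0,0,0,0],[0,0,0,0]]
  ],
  "fingers": 30
}}

```text
clock: 51.58
tool_pos: [0.4565, -0.24, 0.2042]
tcp_rot: [0.0, 0.882, 0.471, 0.0]
force: [0.2, 0.9, -0.3]
width: 0.32
finger_force: 0.0
```

Emit:
{"fn": "move_arm", "kwargs": {
  "steps": [
    [[0,0,-0.5,0],[0,0,-1,0],[0,0,-1,0],[0,0,-1,0],[0,0,-1,0],[0,0,-1,0],[0,0,-1,-1],[0,0,-0.5,-1]]
  ]
}}

```text
clock: 52.58
tool_pos: [0.4566, -0.2399, 0.3461]
tcp_rot: [0.001, 0.8, 0.6, 0.0]
force: [0.8, -0.3, -0.3]
width: 0.341
finger_force: 0.0
```

Emit:
{"fn": "move_arm", "kwargs": {
  "steps": [
    [[0,0,0,-1],[0,0,0,-1],[0,0,0,-1],[0,0,0,-1],[0,0,0,-1],[0,0,0,-1],[0,0,0,-1],[0,0,0,-1]]
  ],
  "fingers": 50
}}

```text
clock: 53.58
tool_pos: [0.4564, -0.2398, 0.3448]
tcp_rot: [0.0, 0.322, 0.947, -0.0]
force: [0.0, -0.4, 0.2]
width: 0.573
finger_force: 0.0
```

Emit:
{"fn": "move_arm", "kwargs": {
  "steps": [
    [[0,0,0,-1],[0,0,0,-1],[0,0,0,-1],[0,0,0,-1],[0,0,0,-0.5],[0,0,0,0]]
  ]
}}

```text
clock: 54.32
tool_pos: [0.4564, -0.2399, 0.3446]
tcp_rot: [0.0, -0.007, 1.0, -0.0]
force: [-0.4, 1.2, 0.4]
width: 0.573
finger_force: 0.0
```

```bash
python3 - <<'E'
from h import *
s=robot.state();print(pose(),s['q'].round(2))
t=grab('top')
print('flask base',onz(t,139,191.7,0).round(3),'cap',onz(t,126,183.5,.105).round(3),'reag',onz(t,188.5,135.5,.145).round(3),onz(t,238.5,138.5,.145).round(3))
for b in blobs(t,*COL['yellow'],(150,190,440,290),15): print(b['c'].round(1),onz(t,*b['c'],.022).round(4),((onz(t,*b['c'],.034)[:2]-C)@np.c_[ex,ey]).round(4),[((onz(t,*b[e],.034)[:2]-C)@np.c_[ex,ey]).round(4) for e in('e1','e2')])
plan([(.604,.319,.16,3.15),(.604,.319,.013,3.15)])
E
```

```text
(array([ 0.45636872, -0.23985756,  0.34461408]), np.float64(3.155964125432512)) [ 0.75  0.09 -0.34  1.85  0.03  1.2   1.99]
flask base [0.656 0.433 0.   ] cap [0.654 0.428 0.105] reag [0.758 0.264 0.145] [0.747 0.144 0.145]
[178.9 207.5] [0.6063 0.3205 0.022 ] [-0.2088  0.3822] [array([-0.2153,  0.3931]), array([-0.202 ,  0.3708])]
turn 0.04 | total [-7.62 27.88  0.13] -> 28 rows of [-0.272  0.996  0.005]
turn -0.00 | total [-0.    0.    7.35] -> 8 rows of [-0.     0.     0.919]
```

Emit:
{"fn": "move_arm", "kwargs": {
  "steps": [
    [[0,0,0,-0.63],[-0.17,1,0,0],[-0.17,1,0,0],[-0.17,1,0,0],[-0.17,1,0,0],[-0.17,1,0,0],[-0.17,1,0,0],[-0.17,1,0,0]]
  ]
}}

```text
clock: 55.38
tool_pos: [0.4647, -0.0966, 0.344]
tcp_rot: [0.0, -0.055, 0.998, -0.0]
force: [-0.1, -0.4, -0.2]
width: 0.571
finger_force: 0.0
```

Emit:
{"fn": "move_arm", "kwargs": {
  "steps": [
    [[-0.17,1,0,0],[-0.17,1,0,0],[-0.17,1,0,0],[-0.17,1,0,0],[-0.17,1,0,0],[-0.17,1,0,0],[-0.17,1,0,0],[-0.17,1,0,0]]
  ]
}}

```text
clock: 56.38
tool_pos: [0.4739, 0.0653, 0.344]
tcp_rot: [0.0, -0.055, 0.998, -0.0]
force: [0.6, 0.0, -1.1]
width: 0.576
finger_force: 0.0
```

Emit:
{"fn": "move_arm", "kwargs": {
  "steps": [
    [[-0.17,1,0,0],[-0.17,1,0,0],[-0.17,1,0,0],[-0.17,1,0,0],[-0.17,1,0,0],[-0.17,1,0,0],[-0.17,1,0,0],[-0.17,1,0,0]]
  ]
}}

```text
clock: 57.38
tool_pos: [0.4832, 0.2272, 0.3439]
tcp_rot: [0.0, -0.055, 0.998, -0.0]
force: [-1.0, 0.1, 0.1]
width: 0.571
finger_force: 0.0
```

Emit:
{"fn": "move_arm", "kwargs": {
  "steps": [
    [[-0.17,1,0,0],[-0.17,1,0,0],[-0.17,1,0,0],[0,0,0,0]]
  ]
}}

```text
clock: 57.88
tool_pos: [0.4862, 0.2887, 0.3439]
tcp_rot: [-0.0, -0.056, 0.998, 0.001]
force: [-0.2, -0.7, -0.4]
width: 0.58
finger_force: 0.0
```

```bash
python3 - <<'E'
from h import *
s=robot.state();print(pose(),s['q'].round(2))
plan([(.604,.319,.013,3.25)])
t=grab('top'); M=np.c_[ex,ey]
for b in blobs(t,*COL['yellow'],(300,180,450,290),10): print(b['c'].round(1),[((onz(t,*b[e],.034)[:2]-C)@M).round(4) for e in('c','e1','e2')])
for k in('brown',):
  for b in blobs(t,*COL[k],(110,255,215,365),100): print(k,onz(t,*b['c'],.018).round(4))
E
```

```text
(array([0.48623567, 0.28867761, 0.34393701]), np.float64(3.2544944425387556)) [ 0.11  0.27 -0.8   1.72  0.2   1.24  0.95]
turn 0.03 | total [-6.02  0.87  7.45] -> 8 rows of [-0.752  0.109  0.931]
[395.5 258.4] [array([-0.0234, -0.162 ]), array([-0.0232, -0.1489]), array([-0.0235, -0.1743])]
```

Emit:
{"fn": "move_arm", "kwargs": {
  "steps": [
    [[-0.86,0.12,0,0],[-0.86,0.12,0,0],[-0.86,0.12,0,0],[-0.86,0.12,0,0],[-0.86,0.12,0,0],[-0.86,0.12,0,0],[-0.86,0.12,0,0],[0,0,0,0]]
  ]
}}

```text
clock: 58.92
tool_pos: [0.6061, 0.3151, 0.3434]
tcp_rot: [-0.0, -0.054, 0.999, -0.0]
force: [0.2, -0.4, 0.4]
width: 0.577
finger_force: 0.0
```

```bash
python3 - <<'E'
from h import *
print(pose()); plan([(.604,.319,.013,3.25)])
E
```

```text
(array([0.60612696, 0.31509528, 0.34335853]), np.float64(3.248865554378997))
turn -0.01 | total [0.08 0.21 7.42] -> 8 rows of [0.011 0.026 0.927]
```

Emit:
{"fn": "move_arm", "kwargs": {
  "steps": [
    [[0.08,0.2,1,0],[0,0,1,0],[0,0,1,0],[0,0,1,0],[0,0,1,0],[0,0,1,0],[0,0,1,0],[0,0,0.4,0]]
  ]
}}

```text
clock: 59.92
tool_pos: [0.6027, 0.32, 0.1939]
tcp_rot: [-0.001, -0.055, 0.998, -0.0]
force: [0.3, 1.1, -0.3]
width: 0.573
finger_force: 0.0
```

Emit:
{"fn": "move_arm", "kwargs": {
  "steps": [
    [[0,0,0,0],[0,0,0,0],[0,0,0,0],[0,0,0,0],[0,0,0,0]]
  ],
  "fingers": 0
}}

```text
clock: 60.55
tool_pos: [0.6034, 0.3203, 0.1968]
tcp_rot: [0.001, -0.055, 0.999, 0.0]
force: [-0.2, -1.0, 4.4]
width: 0.29
finger_force: 30.0
```

Emit:
{"fn": "move_arm", "kwargs": {
  "steps": [
    [[0,0,-0.5,0],[0,0,-1,0],[0,0,-1,0],[0,0,-1,0],[0,0,-1,0],[0,0,-1,0],[0,0,-1,0],[0,0,-1,0.65]]
  ]
}}

```text
clock: 61.55
tool_pos: [0.6031, 0.3202, 0.3471]
tcp_rot: [-0.0, -0.005, 1.0, 0.0]
force: [1.0, -0.1, -1.2]
width: 0.294
finger_force: 30.0
```

Emit:
{"fn": "move_arm", "kwargs": {
  "steps": [
    [[0,0,0,1],[0,0,0,1],[0,0,0,1],[0,0,0,1],[0,0,0,0]]
  ]
}}

```text
clock: 62.18
tool_pos: [0.603, 0.3205, 0.3465]
tcp_rot: [0.0, 0.289, 0.957, -0.0]
force: [-0.0, 0.2, -1.1]
width: 0.291
finger_force: 30.0
```

```bash
python3 - <<'E'
from h import *
s=robot.state();print(pose(),s['width'],s['q'].round(2)); g=D(.03,-.1155); plan([(*g,.1,Y+np.pi/2),(*g,.026,Y+np.pi/2)])
E
```

```text
(array([0.60299416, 0.32050484, 0.34651924]), np.float64(2.55561177691039)) 0.29118854595507365 [-0.09  0.49 -0.6   1.42  0.28  1.32  0.27]
turn 0.03 | total [-12.07 -24.99   3.23] -> 25 rows of [-0.483 -1.     0.129]
turn -0.00 | total [0.  0.  3.7] -> 4 rows of [0.    0.    0.925]
```

Emit:
{"fn": "move_arm", "kwargs": {
  "steps": [
    [[-0.48,-1,0.12,0.03],[-0.48,-1,0.12,0],[-0.48,-1,0.12,0],[-0.48,-1,0.12,0],[-0.48,-1,0.12,0],[-0.48,-1,0.12,0],[-0.48,-1,0.12,0],[-0.48,-1,0.12,0]]
  ]
}}

```text
clock: 63.18
tool_pos: [0.5772, 0.1431, 0.3267]
tcp_rot: [0.0, 0.292, 0.956, -0.0]
force: [0.5, 0.6, -0.1]
width: 0.293
finger_force: 30.0
```

Emit:
{"fn": "move_arm", "kwargs": {
  "steps": [
    [[-0.48,-1,0.12,0],[-0.48,-1,0.12,0],[-0.48,-1,0.12,0],[-0.48,-1,0.12,0],[-0.48,-1,0.12,0],[-0.48,-1,0.12,0],[-0.48,-1,0.12,0],[-0.48,-1,0.12,0]]
  ]
}}

```text
clock: 64.18
tool_pos: [0.5514, -0.0323, 0.3075]
tcp_rot: [0.0, 0.292, 0.956, -0.0]
force: [0.1, 0.5, -1.3]
width: 0.293
finger_force: 30.0
```

Emit:
{"fn": "move_arm", "kwargs": {
  "steps": [
    [[-0.48,-1,0.12,0],[-0.48,-1,0.12,0],[-0.48,-1,0.12,0],[-0.48,-1,0.12,0],[-0.48,-1,0.12,0],[-0.48,-1,0.12,0],[-0.48,-1,0.12,0],[-0.48,-1,0.12,0]]
  ]
}}

```text
clock: 65.18
tool_pos: [0.5256, -0.2078, 0.2884]
tcp_rot: [0.0, 0.292, 0.956, -0.0]
force: [0.0, 0.9, -1.2]
width: 0.291
finger_force: 30.0
```

Emit:
{"fn": "move_arm", "kwargs": {
  "steps": [
    [[-0.4,-0.9,0.1,0],[0,0,0,0],[0,0,0,0]]
  ]
}}

```text
clock: 65.55
tool_pos: [0.5231, -0.2251, 0.2864]
tcp_rot: [0.0, 0.291, 0.957, 0.0]
force: [0.0, -0.1, -0.3]
width: 0.293
finger_force: 30.0
```

```bash
python3 - <<'E'
from h import *
s=robot.state();print(pose(),s['width']); g=D(.03,-.1155); plan([(*g,.026,Y+np.pi/2)])
E
```

```text
(array([ 0.52312607, -0.22507871,  0.28644556]), np.float64(2.5501293554427065)) 0.2928071996925926
turn -0.01 | total [-0.22 -0.1   3.92] -> 4 rows of [-0.055 -0.025  0.981]
```

Emit:
{"fn": "move_arm", "kwargs": {
  "steps": [
    [[-0.22,-0.1,1,0],[0,0,1,0],[0,0,1,0],[0,0,0.5,0],[0,0,0.3,0],[0,0,0.13,0],[0,0,0,0]]
  ]
}}

```text
clock: 66.42
tool_pos: [0.5309, -0.233, 0.2172]
tcp_rot: [0.01, 0.292, 0.956, -0.003]
force: [-3.3, -2.2, 37.6]
width: 0.298
finger_force: 30.2
```

```bash
python3 - <<'E'
from h import *
s=robot.state();print(pose(),s['width'],s['force']); g=D(.03,-.1155); plan([(*g,.026,Y+np.pi/2)])
t=grab('scene'); save(t,'e3.png',(140,170,340,300),4)
E
```

```text
(array([ 0.53092838, -0.23301141,  0.21724764]), np.float64(2.548896886246304)) 0.29754755487579204 [-3.29778716 -2.23754568 37.63554116]
turn -0.02 | total [0.32 0.01 0.46] -> 1 rows of [0.324 0.014 0.462]
```

View pics/e3.png

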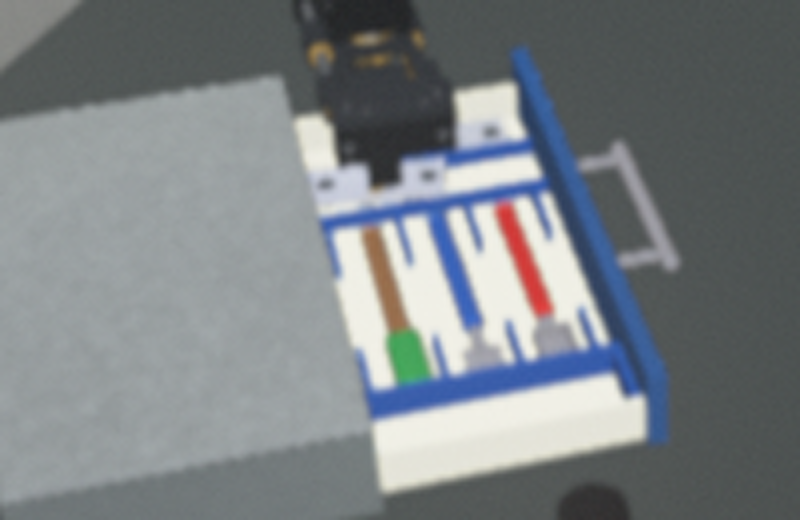

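The plate met something about 10 mm too high, and the drawer was pushed in a little. I raise it and measure.

Emit:
{"fn": "move_arm", "kwargs": {
  "steps": [
    [[0,0,-0.5,0],[0,0,-1,0],[0,0,0,0],[0,0,0,0]]
  ]
}}

```text
clock: 66.97
tool_pos: [0.5252, -0.2298, 0.2369]
tcp_rot: [-0.001, 0.292, 0.957, 0.0]
force: [0.9, 0.4, -1.1]
width: 0.292
finger_force: 30.0
```

```bash
python3 - <<'E'
from h import *
s=robot.state();print(pose(),s['width'],s['force']); M=np.c_[ex,ey]
p,y=pose(); print('tool in drawer',((p[:2]-C)@M).round(4))
t=grab('top'); sc=grab('scene')
# drawer shift: tool handles & ribs via top
for b in blobs(t,*COL['blue'],(290,150,440,290),20): print(b['a'],[((onz(t,*b[e],.021)[:2]-C)@M).round(4) for e in('c','e1','e2')])
for b in blobs(t,*COL['red'],(290,180,400,260),20): print('red',[((onz(t,*b[e],.021)[:2]-C)@M).round(4) for e in('c','e1','e2')])
h=cv2.cvtColor(sc['img'],cv2.COLOR_RGB2HSV)
for u in range(216,262,3): print(u,[tuple(int(k) for k in sc['img'][v,u]) for v in range(200,224,2)])
E
```

```text
(array([ 0.52515284, -0.22982478,  0.23692284]), np.float64(2.549549946487993)) 0.2918426000694873 [ 0.91302459  0.36263853 -1.14914736]
tool in drawer [ 0.0299 -0.1163]
727 [array([-0.0429,  0.    ]), array([0.0079, 0.1663]), array([-0.0961, -0.174 ])]
170 [array([ 0.0083, -0.0223]), array([0.0079, 0.0325]), array([ 0.0087, -0.0755])]
27 [array([-0.0102, -0.0737]), array([-0.0152, -0.0438]), array([-0.0067, -0.0951])]
red [array([-0.0361, -0.0208]), array([-0.0365,  0.0333]), array([-0.0356, -0.0748])]
216 [(225, 224, 210), (228, 228, 217), (227, 226, 215), (225, 224, 211), (226, 225, 214), (215, 215, 203), (188, 190, 183), (147, 154, 165), (142, 149, 156), (150, 156, 158), (155, 160, 162), (151, 158, 159)]
219 [(225, 225, 211), (227, 227, 216), (227, 227, 216), (227, 226, 218), (234, 232, 225), (235, 234, 226), (220, 222, 221), (113, 133, 182), (88, 114, 174), (199, 205, 209), (228, 229, 217), (199, 201, 192)]
222 [(229, 228, 218), (228, 227, 216), (227, 227, 218), (214, 216, 221), (185, 189, 203), (175, 180, 191), (202, 205, 219), (184, 190, 209), (138, 150, 188), (232, 232, 225),
[... 1975 characters left out ...]
238, 238, 228), (237, 236, 228), (170, 180, 205), (62, 96, 171), (146, 159, 187)]
255 [(158, 160, 168), (198, 202, 213), (195, 198, 210), (171, 180, 206), (118, 136, 188), (135, 147, 188), (222, 222, 219), (239, 238, 229), (235, 234, 227), (132, 150, 193), (63, 93, 162), (168, 174, 188)]
258 [(204, 206, 208), (199, 203, 214), (198, 202, 214), (158, 170, 202), (65, 99, 173), (137, 153, 190), (234, 234, 226), (240, 238, 229), (224, 225, 223), (101, 124, 181), (93, 115, 177), (174, 185, 206)]
261 [(200, 204, 208), (148, 152, 161), (164, 170, 185), (119, 139, 189), (60, 94, 170), (184, 189, 204), (239, 238, 229), (240, 239, 229), (200, 207, 216), (72, 104, 175), (127, 143, 186), (233, 233, 225)]
```

```bash
python3 - <<'E'
from h import *
sc=grab('scene'); g=sc['img'].astype(float).mean(2)
def cen(x0,y0,x1,y1):
    w=np.clip(188-g[y0:y1,x0:x1],0,None); v,u=np.mgrid[y0:y1,x0:x1]; return (u*w).sum()/w.sum(),(v*w).sum()/w.sum()
a=cen(221,207,229,212); b=cen(247,204,254,209); print(a,b,g[204:213,218:230].round(0).tolist(),g[202:211,245:256].round(0).tolist())
z=.0369+.018-.0148+.005
A=onz(sc,*a,z)[:2];B=onz(sc,*b,z)[:2]; d=A-B; print(np.linalg.norm(d),'angle',np.arctan2(d[1],d[0]),'slot',Y-np.pi/2)
M=np.c_[ex,ey]; print(((A-C)@M).round(4),((B-C)@M).round(4))
E
```

```text
(np.float64(224.1501623376623), np.float64(209.2199675324675)) (np.float64(250.0142857142857), np.float64(206.71863354037265)) [[223.0, 223.0, 223.0, 224.0, 222.0, 223.0, 223.0, 220.0, 197.0, 150.0, 121.0, 131.0], [223.0, 223.0, 221.0, 222.0, 221.0, 220.0, 219.0, 219.0, 206.0, 182.0, 172.0, 179.0], [225.0, 222.0, 219.0, 218.0, 217.0, 214.0, 210.0, 211.0, 209.0, 203.0, 202.0, 204.0], [228.0, 227.0, 221.0, 214.0, 208.0, 201.0, 194.0, 195.0, 203.0, 209.0, 211.0, 211.0], [233.0, 230.0, 223.0, 211.0, 194.0, 172.0, 159.0, 164.0, 186.0, 205.0, 212.0, 211.0], [234.0, 232.0, 223.0, 206.0, 177.0, 144.0, 127.0, 134.0, 167.0, 199.0, 210.0, 210.0], [234.0, 231.0, 223.0, 206.0, 182.0, 156.0, 142.0, 149.0, 177.0, 201.0, 209.0, 210.0], [234.0, 230.0, 221.0, 209.0, 200.0, 187.0, 178.0, 185.0, 197.0, 206.0, 209.0, 208.0], [228.0, 221.0, 212.0, 207.0, 207.0, 205.0, 201.0, 202.0, 206.0, 208.0, 206.0, 206.0]] [[167.0, 169.0, 166.0, 151.0, 147.0, 157.0, 167.0, 177.0, 188.0, 199.0, 204.0], [201.0, 201.0, 196.0, 184.0, 179.0, 185.0, 189.0, 192.0, 191.0, 193.0, 202.0], [210.0, 210.0, 205.0, 198.0, 192.0, 195.0, 197.0, 196.0, 196.0, 192.0, 201.0], [206.0, 208.0, 202.0, 194.0, 180.0, 173.0, 175.0, 189.0, 198.0, 195.0, 199.0], [207.0, 207.0, 197.0, 174.0, 146.0, 132.0, 142.0, 169.0, 192.0, 194.0, 186.0], [205.0, 205.0, 192.0, 163.0, 132.0, 120.0, 132.0, 164.0, 190.0, 187.0, 164.0], [202.0, 205.0, 198.0, 179.0, 162.0, 156.0, 164.0, 183.0, 197.0, 185.0, 147.0], [203.0, 206.0, 203.0, 200.0, 194.0, 189.0, 194.0, 200.0, 205.0, 190.0, 146.0], [205.0, 207.0, 206.0, 203.0, 203.0, 202.0, 204.0, 205.0, 205.0, 193.0, 157.0]]
0.06814206830490181 angle -0.7179051266970955 slot -0.5897963267948966
[ 0.0637 -0.1274] [-0.0038 -0.1187]
```

The plate is skewed about −0.13 rad in the grip, so it sat on the partitions. I turn the tool to suit and measure again.

Emit:
{"fn": "move_arm", "kwargs": {
  "steps": [
    [[0,0,-0.3,-0.8],[0.4,-0.05,0,0],[0,0,0,0],[0,0,0,0]]
  ]
}}

```text
clock: 67.62
tool_pos: [0.5177, -0.2273, 0.2435]
tcp_rot: [-0.0, 0.234, 0.972, -0.0]
force: [0.3, -0.3, -1.7]
width: 0.291
finger_force: 30.0
```

```bash
python3 - <<'E'
from h import *
M=np.c_[ex,ey]; p,y=pose(); print(p,y,((p[:2]-C)@M).round(4))
sc=grab('scene'); im=sc['img'][165:220,195:290]
save(sc,'e4.png',(200,165,290,225),8)
g=sc['img'].astype(float).mean(2)
E
```

```text
[ 0.5176902  -0.22729514  0.24346047] 2.668193273647121 [ 0.0223 -0.1184]
```

View pics/e4.png

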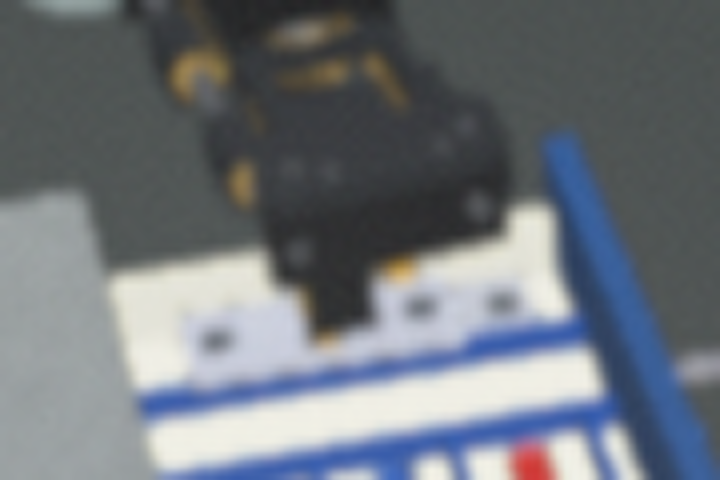

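The plate edge is now parallel to the partitions: (195,388)→(465,345) against (145,405)→(580,335).

```bash
python3 - <<'E'
from h import *
M=np.c_[ex,ey]; sc=grab('scene')
a=(217/8+200-.4,340/8+165-.4);b=(420/8+200-.4,305/8+165-.4)
for z in(.048,.0515,.056):
    A,B=[(onz(sc,*q,z)[:2]-C)@M for q in(a,b)]; print(z,A.round(4),B.round(4),((A+B)/2).round(4),np.arctan2(*(A-B)[::-1]).round(3),np.linalg.norm(A-B).round(4))
g=D(.022,-.1155); plan([(*g,.04,2.668),(*g,.026,2.668)])
E
```

```text
0.048 [ 0.056  -0.1308] [-0.0122 -0.1308] [ 0.0219 -0.1308] -0.0 0.0683
0.0515 [ 0.0565 -0.126 ] [-0.0115 -0.126 ] [ 0.0225 -0.126 ] -0.0 0.068
0.056 [ 0.0571 -0.1199] [-0.0105 -0.1199] [ 0.0233 -0.1199] -0.0 0.0676
turn 0.00 | total [0.01 0.14 1.08] -> 2 rows of [0.004 0.071 0.54 ]
turn -0.00 | total [0.  0.  0.7] -> 1 rows of [0.  0.  0.7]
```

Emit:
{"fn": "move_arm", "kwargs": {
  "steps": [
    [[0,0.14,0.5,0],[0,0,0.5,0],[0,0,0.3,0],[0,0,0.2,0],[0,0,0,0]]
  ]
}}

```text
clock: 68.35
tool_pos: [0.5191, -0.2248, 0.2133]
tcp_rot: [-0.0, 0.234, 0.972, 0.0]
force: [-1.0, -0.5, -0.9]
width: 0.295
finger_force: 30.0
```

Emit:
{"fn": "move_arm", "kwargs": {
  "steps": [
    [[0,0,0.15,0],[0,0,0.1,0],[0,0,0,0]]
  ]
}}

```text
clock: 68.72
tool_pos: [0.5191, -0.2248, 0.2087]
tcp_rot: [-0.0, 0.234, 0.972, -0.0]
force: [-0.0, -0.2, -0.6]
width: 0.294
finger_force: 30.0
```

Emit:
{"fn": "move_arm", "kwargs": {
  "steps": [
    [[0,0,0.1,0],[0,0,0,0],[0,0,0,0]]
  ]
}}

```text
clock: 69.1
tool_pos: [0.5192, -0.2249, 0.2068]
tcp_rot: [0.0, 0.234, 0.972, -0.0]
force: [0.1, 0.1, -0.8]
width: 0.292
finger_force: 30.0
```

Emit:
{"fn": "move_arm", "kwargs": {
  "steps": [
    [[0,0,0,0],[0,0,0,0],[0,0,0,0],[0,0,-0.5,0],[0,0,-1,0],[0,0,-1,0],[0,0,-1,0],[0,0,-1,0.78]]
  ],
  "fingers": 36
}}

```text
clock: 70.1
tool_pos: [0.5192, -0.2248, 0.2982]
tcp_rot: [0.0, 0.292, 0.956, -0.0]
force: [0.3, 0.1, 0.1]
width: 0.412
finger_force: 0.0
```

Emit:
{"fn": "move_arm", "kwargs": {
  "steps": [
    [[0.2,1,-1,0],[0.2,1,-0.5,0],[0.2,1,0,0],[0.2,1,0,0],[0.2,1,0,0],[0.2,1,0,0],[0.2,1,0,0],[0.2,1,0,0]]
  ]
}}

```text
clock: 71.1
tool_pos: [0.5817, -0.0725, 0.3267]
tcp_rot: [-0.0, 0.29, 0.957, 0.0]
force: [-0.1, 0.6, 1.0]
width: 0.41
finger_force: 0.0
```

```bash
python3 - <<'E'
from h import *
M=np.c_[ex,ey]; p,y=pose(); print(p,y,robot.state()['q'].round(2))
t=grab('top'); sc=grab('scene'); save(t,'f1.png',(300,150,440,290),4)
for f,n,box in((t,'top',(330,190,440,290)),(sc,'sc',(200,170,290,225))):
    for b in blobs(f,*COL['yellow'],box,8): print(n,b['a'],b['c'].round(1),[((onz(f,*b[e],.033)[:2]-C)@M).round(4) for e in('c','e1','e2')])
for b in blobs(t,*COL['red'],(290,180,400,260),20): print('red',((onz(t,*b['c'],.021)[:2]-C)@M).round(4))
for b in blobs(t,*COL['brown'],(110,255,215,365),100): print(onz(t,*b['c'],.018).round(4))
plan([(.443,.413,.1,Y+np.pi/2),(.443,.413,.028,Y+np.pi/2)])
E
```

```text
[ 0.58174011 -0.07249141  0.32666018] 2.5534607118895813 [ 0.48  0.27 -0.47  1.7   0.13  1.2   0.96]
top 38 [389.2 233.6] [array([ 0.0234, -0.115 ]), array([ 0.0241, -0.1023]), array([ 0.0227, -0.1272])]
top 37 [397.6 254.9] [array([-0.0125, -0.1618]), array([-0.013 , -0.1493]), array([-0.0119, -0.1743])]
sc 29 [250.3 200.3] [array([-0.0132, -0.1636]), array([-0.0172, -0.1839]), array([-0.0082, -0.1378])]
sc 27 [240.4 213.3] [array([ 0.0239, -0.1136]), array([ 0.0223, -0.1379]), array([ 0.0252, -0.0923])]
[0.4442 0.414  0.018 ]
[0.3802 0.3597 0.018 ]
[0.3339 0.2828 0.018 ]
turn 0.04 | total [19.22 16.22  2.24] -> 20 rows of [0.961 0.811 0.112]
turn -0.00 | total [0.  0.  3.6] -> 4 rows of [0.  0.  0.9]
```

View pics/f1.png

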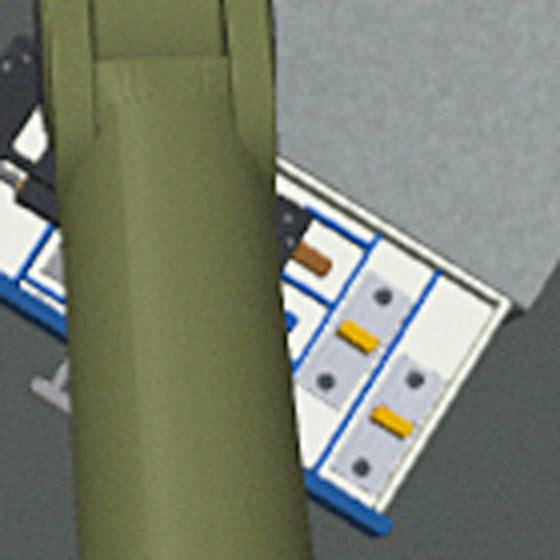

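Both brackets lie flat in their slots, with webs at (358,335) and (391,421). Bottles next.

Emit:
{"fn": "move_arm", "kwargs": {
  "steps": [
    [[0.96,0.81,0.1,0.04],[0.96,0.81,0.1,0],[0.96,0.81,0.1,0],[0.96,0.81,0.1,0],[0.96,0.81,0.1,0],[0.96,0.81,0.1,0],[0.96,0.81,0.1,0],[0.96,0.81,0.1,0]]
  ],
  "fingers": 40
}}

```text
clock: 72.2
tool_pos: [0.5265, 0.1194, 0.3106]
tcp_rot: [0.0, 0.294, 0.956, -0.0]
force: [0.7, -0.1, 0.2]
width: 0.459
finger_force: 0.0
```

Emit:
{"fn": "move_arm", "kwargs": {
  "steps": [
    [[0.96,0.81,0.1,0],[0.96,0.81,0.1,0],[0.96,0.81,0.1,0],[0.96,0.81,0.1,0],[0.96,0.81,0.1,0],[0.96,0.81,0.1,0],[0.96,0.81,0.1,0],[0.96,0.81,0.1,0]]
  ]
}}

```text
clock: 73.2
tool_pos: [0.4723, 0.3128, 0.2945]
tcp_rot: [0.0, 0.294, 0.956, -0.0]
force: [0.4, -0.2, -0.1]
width: 0.46
finger_force: 0.0
```

Emit:
{"fn": "move_arm", "kwargs": {
  "steps": [
    [[0.96,0.81,0.1,0],[0.96,0.81,0.1,0],[0.96,0.81,0.1,0],[0.96,0.81,0.1,0],[0,0,0,0]]
  ]
}}

```text
clock: 73.82
tool_pos: [0.444, 0.4108, 0.2865]
tcp_rot: [-0.001, 0.292, 0.957, 0.0]
force: [-0.2, -0.4, -0.1]
width: 0.46
finger_force: 0.0
```

```bash
python3 - <<'E'
from h import *
p,y=pose(); print(p,y,robot.state()['q'].round(2)); plan([(.443,.412,.028,Y+np.pi/2)])
sc=grab('scene'); t=grab('top')
for b in blobs(sc,*COL['brown'],(430,240,540,340),60): print(b['a'],b['c'].round(1),onz(sc,*b['c'],.017).round(4))
M=np.c_[ex,ey]
m=cv2.inRange(cv2.cvtColor(t['img'],cv2.COLOR_RGB2HSV),np.array([105,120,60]),np.array([122,255,255]))
# bay end faces: blue pixels with y in .10-.13, at z .032
pts=np.array([((onz(t,u,v,.032)[:2]-C)@M) for v,u in np.argwhere(m>0) if 280<=u<440 and 130<=v<290])
k=pts[(pts[:,1]>.102)&(pts[:,1]<.135)]; print('bay ends',np.sort(k[:,0])[::4].round(3))
k=pts[(pts[:,1]>.07)&(pts[:,1]<.12)&(np.abs(pts[:,0]-.01)<.055)]; print(np.histogram(k[:,1],bins=np.arange(.07,.12,.003)))
E
```

```text
[0.4439627  0.41080432 0.28653506] 2.5496694584910107 [-0.21  0.4  -0.72  1.69  0.28  1.16 -0.02]
turn -0.01 | total [0.07 0.02 3.83] -> 4 rows of [0.018 0.006 0.957]
299 [477.1 317. ] [0.4449 0.4134 0.017 ]
269 [467.2 288.6] [0.3801 0.3589 0.017 ]
233 [446.2 263.4] [0.334  0.2821 0.017 ]
bay ends [-0.078 -0.076 -0.076 -0.075 -0.074 -0.073 -0.073 -0.072 -0.071 -0.07
 -0.069 -0.068 -0.068 -0.067 -0.066 -0.065  0.085  0.086  0.087  0.088
  0.088  0.089  0.09   0.091]
(array([ 2,  4,  1,  4,  2,  4, 34, 27,  0,  0,  0,  0,  0,  0,  0,  0]), array([0.07 , 0.073, 0.076, 0.079, 0.082, 0.085, 0.088, 0.091, 0.094,
       0.097, 0.1  , 0.103, 0.106, 0.109, 0.112, 0.115, 0.118]))
```

Emit:
{"fn": "move_arm", "kwargs": {
  "steps": [
    [[0.07,0.02,1,0],[0,0,1,0],[0,0,1,0],[0,0,0.8,0],[0,0,0,0]]
  ]
}}

```text
clock: 74.55
tool_pos: [0.4441, 0.4107, 0.2095]
tcp_rot: [-0.0, 0.293, 0.956, -0.0]
force: [-0.2, -0.3, -0.6]
width: 0.461
finger_force: 0.0
```

Emit:
{"fn": "move_arm", "kwargs": {
  "steps": [
    [[0,0,0,0],[0,0,0,0],[0,0,0,0],[0,0,0,0],[0,0,0,0]]
  ],
  "fingers": 0
}}

```text
clock: 75.18
tool_pos: [0.4442, 0.4106, 0.2108]
tcp_rot: [0.0, 0.293, 0.956, -0.0]
force: [0.8, -0.6, 0.7]
width: 0.197
finger_force: 29.9
```

Emit:
{"fn": "move_arm", "kwargs": {
  "steps": [
    [[0,0,-0.5,0],[0,0,-1,0],[0,0,-1,0],[0,0,-1,0],[0,0,-1,0],[0,0,-0.5,0],[0,0,0,0]]
  ]
}}

```text
clock: 76.05
tool_pos: [0.4443, 0.4108, 0.3116]
tcp_rot: [0.0, 0.293, 0.956, 0.001]
force: [-1.4, 0.1, -1.2]
width: 0.196
finger_force: 29.9
```

```bash
python3 - <<'E'
from h import *
s=robot.state();print(pose(),s['width'],s['force']); g=D(.013+.0485,.1185); plan([(*g,.11,Y+np.pi/2),(*g,.0395,Y+np.pi/2)])
E
```

```text
(array([0.44431063, 0.4107988 , 0.31157381]), np.float64(2.546181135008488)) 0.19638302229371837 [-1.39596232  0.12731235 -1.19101039]
turn -0.04 | total [-22.75 -12.63   0.98] -> 23 rows of [-0.989 -0.549  0.043]
turn -0.00 | total [0.   0.   3.52] -> 4 rows of [0.    0.    0.881]
```

Emit:
{"fn": "move_arm", "kwargs": {
  "steps": [
    [[-0.99,-0.55,0.04,-0.04],[-0.99,-0.55,0.04,0],[-0.99,-0.55,0.04,0],[-0.99,-0.55,0.04,0],[-0.99,-0.55,0.04,0],[-0.99,-0.55,0.04,0],[-0.99,-0.55,0.04,0],[-0.99,-0.55,0.04,0]]
  ]
}}

```text
clock: 77.05
tool_pos: [0.5268, 0.2484, 0.3031]
tcp_rot: [-0.001, 0.29, 0.957, -0.001]
force: [-0.2, -0.1, 0.6]
width: 0.194
finger_force: 29.9
```

Emit:
{"fn": "move_arm", "kwargs": {
  "steps": [
    [[-0.99,-0.55,0.04,0],[-0.99,-0.55,0.04,0],[-0.99,-0.55,0.04,0],[-0.99,-0.55,0.04,0],[-0.99,-0.55,0.04,0],[-0.99,-0.55,0.04,0],[-0.99,-0.55,0.04,0],[-0.99,-0.55,0.04,0]]
  ]
}}

```text
clock: 78.05
tool_pos: [0.6103, 0.0869, 0.2978]
tcp_rot: [-0.0, 0.29, 0.957, -0.0]
force: [0.2, 0.1, -0.4]
width: 0.199
finger_force: 29.9
```

Emit:
{"fn": "move_arm", "kwargs": {
  "steps": [
    [[-0.99,-0.55,0.04,0],[-0.99,-0.55,0.04,0],[-0.99,-0.55,0.04,0],[-0.99,-0.55,0.04,0],[-0.99,-0.55,0.04,0],[-0.99,-0.55,0.04,0],[-0.95,-0.5,0.04,0],[0,0,0,0]]
  ]
}}

```text
clock: 79.05
tool_pos: [0.6825, -0.0544, 0.2918]
tcp_rot: [-0.0, 0.292, 0.956, -0.001]
force: [0.6, 0.2, -1.8]
width: 0.198
finger_force: 29.9
```

```bash
python3 - <<'E'
from h import *
s=robot.state();print(pose(),s['width']); g=D(.013+.0485,.1185); plan([(*g,.060,Y+np.pi/2),(*g,.040,Y+np.pi/2)])
M=np.c_[ex,ey]; sc=grab('scene')
for b in blobs(sc,*COL['brown'],(200,200,330,320),60): print(b['a'],b['c'].round(1),b['box'],((onz(sc,*b['c'],.11-.011)[:2]-C)@M).round(4))
E
```

```text
(array([ 0.68251734, -0.05441562,  0.2918343 ]), np.float64(2.5487106889750653)) 0.19759415627275914
turn -0.02 | total [0.08 0.08 2.49] -> 3 rows of [0.027 0.026 0.831]
turn -0.00 | total [0. 0. 1.] -> 1 rows of [0. 0. 1.]
471 [288.6 313. ] [270 304  38  16] [0.007  0.3182]
156 [241.6 254.6] [232 248  19  13] [0.062  0.1231]
```

Emit:
{"fn": "move_arm", "kwargs": {
  "steps": [
    [[0.08,0.02,1,0],[0,0,1,0],[0,0,0.7,0],[0,0,0.4,0],[0,0,0,0]]
  ]
}}

```text
clock: 79.72
tool_pos: [0.6806, -0.0503, 0.2294]
tcp_rot: [-0.001, 0.29, 0.957, -0.0]
force: [-1.4, -0.1, -1.1]
width: 0.202
finger_force: 29.9
```

Emit:
{"fn": "move_arm", "kwargs": {
  "steps": [
    [[0,0,0.2,0],[0,0,0.15,0],[0,0,0,0]]
  ]
}}

```text
clock: 80.1
tool_pos: [0.6808, -0.0504, 0.2233]
tcp_rot: [-0.0, 0.29, 0.957, -0.0]
force: [0.2, -0.2, -1.6]
width: 0.199
finger_force: 29.9
```

Emit:
{"fn": "move_arm", "kwargs": {
  "steps": [
    [[0,0,0.1,0],[0,0,0,0],[0,0,0,0]]
  ]
}}

```text
clock: 80.47
tool_pos: [0.6808, -0.0504, 0.2214]
tcp_rot: [0.0, 0.29, 0.957, -0.0]
force: [1.3, 0.4, -1.6]
width: 0.199
finger_force: 29.9
```

Emit:
{"fn": "move_arm", "kwargs": {
  "steps": [
    [[0,0,0,0],[0,0,0,0],[0,0,-0.5,0],[0,0,-1,0],[0,0,-1,0],[0,0,-1,0],[0,0,-1,0],[0,0,0,0]]
  ],
  "fingers": 32
}}

```text
clock: 81.47
tool_pos: [0.6815, -0.0502, 0.3141]
tcp_rot: [0.002, 0.29, 0.957, 0.0]
force: [-0.7, 0.3, -0.3]
width: 0.371
finger_force: 0.0
```

```bash
python3 - <<'E'
from h import *
s=robot.state();print(pose(),s['width']); M=np.c_[ex,ey]; sc=grab('scene'); t=grab('top')
for b in blobs(sc,*COL['brown'],(200,200,265,290),60): print('sc',b['a'],b['c'].round(1),b['box'],((onz(sc,*b['c'],.027)[:2]-C)@M).round(4))
for b in blobs(t,*COL['brown'],(280,140,340,240),30): print('top',b['a'],b['c'].round(1),((onz(t,*b['c'],.027)[:2]-C)@M).round(4))
for b in blobs(t,*COL['red'],(290,180,400,260),20): print('red',((onz(t,*b['c'],.021)[:2]-C)@M).round(4))
plan([(.379,.3585,.1,Y+np.pi/2)])
for b in blobs(t,*COL['brown'],(110,255,215,365),100): print(onz(t,*b['c'],.018).round(4))
E
```

```text
(array([ 0.6815034 , -0.05020429,  0.31409644]), np.float64(2.5522398698720368)) 0.3707063099832147
sc 130 [245.2 274.8] [237 269  18  11] [0.0574 0.1136]
turn 0.00 | total [23.91  8.6   1.46] -> 24 rows of [0.996 0.358 0.061]
[0.3339 0.2829 0.018 ]
[0.3798 0.3597 0.018 ]
```

Emit:
{"fn": "move_arm", "kwargs": {
  "steps": [
    [[1,0.36,0.06,0],[1,0.36,0.06,0],[1,0.36,0.06,0],[1,0.36,0.06,0],[1,0.36,0.06,0],[1,0.36,0.06,0],[1,0.36,0.06,0],[1,0.36,0.06,0]]
  ],
  "fingers": 40
}}

```text
clock: 82.58
tool_pos: [0.5789, 0.0876, 0.3017]
tcp_rot: [0.0, 0.29, 0.957, -0.0]
force: [0.8, -0.3, -0.0]
width: 0.462
finger_force: 0.0
```

Emit:
{"fn": "move_arm", "kwargs": {
  "steps": [
    [[1,0.36,0.06,0],[1,0.36,0.06,0],[1,0.36,0.06,0],[1,0.36,0.06,0],[1,0.36,0.06,0],[1,0.36,0.06,0],[1,0.36,0.06,0],[1,0.36,0.06,0]]
  ]
}}

```text
clock: 83.58
tool_pos: [0.478, 0.2244, 0.2921]
tcp_rot: [0.0, 0.29, 0.957, 0.0]
force: [0.1, -0.1, 0.0]
width: 0.46
finger_force: 0.0
```

Emit:
{"fn": "move_arm", "kwargs": {
  "steps": [
    [[1,0.36,0.06,0],[1,0.36,0.06,0],[1,0.36,0.06,0],[1,0.36,0.06,0],[1,0.36,0.06,0],[1,0.36,0.06,0],[1,0.36,0.06,0],[0.9,0.3,0,0]]
  ]
}}

```text
clock: 84.58
tool_pos: [0.3777, 0.359, 0.2836]
tcp_rot: [-0.0, 0.29, 0.957, -0.0]
force: [0.7, 0.8, 1.0]
width: 0.467
finger_force: 0.0
```

Emit:
{"fn": "move_arm", "kwargs": {
  "steps": [
    [[0,0,0,0]]
  ]
}}

```text
clock: 84.7
tool_pos: [0.3773, 0.3594, 0.2838]
tcp_rot: [-0.0, 0.289, 0.957, 0.0]
force: [0.5, -0.3, 0.7]
width: 0.465
finger_force: 0.0
```

```bash
python3 - <<'E'
from h import *
s=robot.state();print(pose(),s['q'].round(2)); t=grab('top')
plan([(.379,.3585,.028,Y+np.pi/2)]); M=np.c_[ex,ey]
for b in blobs(t,*COL['brown'],(280,140,345,240),30): print('top',b['a'],b['c'].round(1),b['box'],((onz(t,*b['c'],.027)[:2]-C)@M).round(4))
E
```

```text
(array([0.37725022, 0.35943618, 0.28377862]), np.float64(2.5556799123015157)) [-0.08  0.23 -0.8   1.89  0.18  1.1   0.03]
turn 0.01 | total [-0.03  0.02  3.68] -> 4 rows of [-0.007  0.006  0.921]
top 195 [318.8 176. ] [310 168  18  17] [0.0564 0.1203]
```

Emit:
{"fn": "move_arm", "kwargs": {
  "steps": [
    [[-0.03,0.02,1,0],[0,0,1,0],[0,0,1,0],[0,0,0.65,0],[0,0,0,0]]
  ]
}}

```text
clock: 85.38
tool_pos: [0.3793, 0.3579, 0.2097]
tcp_rot: [-0.001, 0.29, 0.957, -0.001]
force: [0.2, 0.1, 0.3]
width: 0.453
finger_force: 0.0
```

Emit:
{"fn": "move_arm", "kwargs": {
  "steps": [
    [[0,0,0,0],[0,0,0,0],[0,0,0,0],[0,0,0,0],[0,0,0,0]]
  ],
  "fingers": 0
}}

```text
clock: 86.0
tool_pos: [0.3797, 0.3581, 0.211]
tcp_rot: [0.0, 0.29, 0.957, 0.0]
force: [-0.4, -0.9, 1.8]
width: 0.193
finger_force: 30.0
```

Emit:
{"fn": "move_arm", "kwargs": {
  "steps": [
    [[0,0,-0.5,0],[0,0,-1,0],[0,0,-1,0],[0,0,-1,0],[0,0,-1,0],[0,0,-0.5,0],[0,0,0,0]]
  ]
}}

```text
clock: 86.88
tool_pos: [0.3797, 0.3581, 0.3115]
tcp_rot: [0.001, 0.291, 0.957, 0.0]
force: [0.7, -0.6, -1.5]
width: 0.198
finger_force: 29.9
```

```bash
python3 - <<'E'
from h import *
s=robot.state();print(pose(),s['width'],s['force']); g=D(.0115,.1185); plan([(*g,.11,Y+np.pi/2),(*g,.0395,Y+np.pi/2)])
E
```

```text
(array([0.37973821, 0.35808916, 0.3115197 ]), np.float64(2.5520293122547093)) 0.19823522225299908 [ 0.73565859 -0.62489551 -1.45930625]
turn 0.00 | total [-21.47  -8.64   0.98] -> 22 rows of [-0.976 -0.393  0.044]
turn -0.00 | total [0.   0.   3.52] -> 4 rows of [0.    0.    0.881]
```

Emit:
{"fn": "move_arm", "kwargs": {
  "steps": [
    [[-0.98,-0.39,0.04,0],[-0.98,-0.39,0.04,0],[-0.98,-0.39,0.04,0],[-0.98,-0.39,0.04,0],[-0.98,-0.39,0.04,0],[-0.98,-0.39,0.04,0],[-0.98,-0.39,0.04,0],[-0.98,-0.39,0.04,0]]
  ]
}}

```text
clock: 87.88
tool_pos: [0.4752, 0.2181, 0.3032]
tcp_rot: [-0.001, 0.29, 0.957, -0.001]
force: [0.6, -0.0, -0.9]
width: 0.197
finger_force: 29.9
```

Emit:
{"fn": "move_arm", "kwargs": {
  "steps": [
    [[-0.98,-0.39,0.04,0],[-0.98,-0.39,0.04,0],[-0.98,-0.39,0.04,0],[-0.98,-0.39,0.04,0],[-0.98,-0.39,0.04,0],[-0.98,-0.39,0.04,0],[-0.98,-0.39,0.04,0],[-0.98,-0.39,0.04,0]]
  ]
}}

```text
clock: 88.88
tool_pos: [0.5717, 0.0788, 0.2978]
tcp_rot: [0.0, 0.29, 0.957, -0.0]
force: [0.4, -0.1, -1.3]
width: 0.197
finger_force: 29.9
```

Emit:
{"fn": "move_arm", "kwargs": {
  "steps": [
    [[-0.98,-0.39,0.04,0],[-0.98,-0.39,0.04,0],[-0.98,-0.39,0.04,0],[-0.98,-0.39,0.04,0],[-0.98,-0.39,0.04,0],[-0.9,-0.39,0.04,0],[0,0,0,0],[0,0,0,0]]
  ]
}}

```text
clock: 89.88
tool_pos: [0.6411, -0.0226, 0.293]
tcp_rot: [-0.0, 0.29, 0.957, 0.0]
force: [0.2, 0.6, -0.5]
width: 0.197
finger_force: 29.9
```

```bash
python3 - <<'E'
from h import *
s=robot.state();print(pose(),s['width']); g=D(.0115,.1185); plan([(*g,.042,Y+np.pi/2)])
E
```

```text
(array([ 0.6410851 , -0.02260061,  0.2930273 ]), np.float64(2.5530852949526937)) 0.19725251516536405
turn 0.01 | total [-0.02 -0.09  3.45] -> 4 rows of [-0.006 -0.023  0.863]
```

Emit:
{"fn": "move_arm", "kwargs": {
  "steps": [
    [[-0.02,-0.05,1,0],[0,0,1,0],[0,0,0.7,0],[0,0,0.4,0],[0,0,0,0]]
  ]
}}

```text
clock: 90.5
tool_pos: [0.6408, -0.0245, 0.2302]
tcp_rot: [-0.001, 0.29, 0.957, -0.0]
force: [0.6, -1.0, -0.5]
width: 0.194
finger_force: 29.9
```

Emit:
{"fn": "move_arm", "kwargs": {
  "steps": [
    [[0,0,0.2,0],[0,0,0.15,0],[0,0,0.1,0],[0,0,0,0]]
  ]
}}

```text
clock: 91.0
tool_pos: [0.6411, -0.0246, 0.2221]
tcp_rot: [-0.0, 0.29, 0.957, -0.0]
force: [0.7, 0.3, -1.7]
width: 0.199
finger_force: 29.9
```

```bash
python3 - <<'E'
from h import *
s=robot.state();p,y=pose();print(p,y,s['width'],s['force'],((p[:2]-C)@np.c_[ex,ey]).round(4))
E
```

```text
[ 0.64106278 -0.02457261  0.22206976] 2.5522483660920683 0.19861040326801366 [ 0.6732949   0.34024426 -1.72228061] [0.0121 0.1187]
```

Emit:
{"fn": "move_arm", "kwargs": {
  "steps": [
    [[0,0,0,0],[0,0,0,0],[0,0,-0.5,0],[0,0,-1,0],[0,0,-1,0],[0,0,-1,0],[0,0,-1,0],[0,0,0,0]]
  ],
  "fingers": 32
}}

```text
clock: 92.0
tool_pos: [0.6418, -0.0243, 0.3147]
tcp_rot: [0.002, 0.29, 0.957, 0.0]
force: [0.3, 0.3, -0.6]
width: 0.366
finger_force: 0.0
```

```bash
python3 - <<'E'
from h import *
print(pose()); plan([(.334,.281,.1,Y+np.pi/2)]); t=grab('top')
for b in blobs(t,*COL['brown'],(110,255,215,365),100): print(onz(t,*b['c'],.018).round(4))
E
```

```text
(array([ 0.64177868, -0.02433604,  0.3147489 ]), np.float64(2.5522044280604557))
turn 0.00 | total [21.28  4.13  1.64] -> 22 rows of [0.967 0.188 0.074]
[0.3338 0.2828 0.018 ]
```

Emit:
{"fn": "move_arm", "kwargs": {
  "steps": [
    [[0.97,0.19,0.07,0],[0.97,0.19,0.07,0],[0.97,0.19,0.07,0],[0.97,0.19,0.07,0],[0.97,0.19,0.07,0],[0.97,0.19,0.07,0],[0.97,0.19,0.07,0],[0.97,0.19,0.07,0]]
  ],
  "fingers": 40
}}

```text
clock: 93.05
tool_pos: [0.528, 0.088, 0.3009]
tcp_rot: [0.0, 0.29, 0.957, -0.0]
force: [-0.1, 0.3, 0.5]
width: 0.461
finger_force: 0.0
```

Emit:
{"fn": "move_arm", "kwargs": {
  "steps": [
    [[0.97,0.19,0.07,0],[0.97,0.19,0.07,0],[0.97,0.19,0.07,0],[0.97,0.19,0.07,0],[0.97,0.19,0.07,0],[0.97,0.19,0.07,0],[0.97,0.19,0.07,0],[0.97,0.19,0.07,0]]
  ]
}}

```text
clock: 94.05
tool_pos: [0.4159, 0.1995, 0.2896]
tcp_rot: [0.0, 0.29, 0.957, -0.0]
force: [0.3, 0.0, -0.5]
width: 0.459
finger_force: 0.0
```

Emit:
{"fn": "move_arm", "kwargs": {
  "steps": [
    [[0.97,0.19,0.07,0],[0.97,0.19,0.07,0],[0.97,0.19,0.07,0],[0.97,0.19,0.07,0],[0.97,0.19,0.07,0],[0.9,0.16,0.07,0],[0,0,0,0],[0,0,0,0]]
  ]
}}

```text
clock: 95.05
tool_pos: [0.3339, 0.2806, 0.2813]
tcp_rot: [0.0, 0.291, 0.957, -0.0]
force: [-0.0, -0.8, 0.5]
width: 0.462
finger_force: 0.0
```

```bash
python3 - <<'E'
from h import *
s=robot.state();print(pose(),s['q'].round(2)); t=grab('top')
plan([(.334,.2815,.028,Y+np.pi/2)]); M=np.c_[ex,ey]
for b in blobs(t,*COL['brown'],(280,140,345,240),30): print('top',b['a'],b['c'].round(1),b['box'],((onz(t,*b['c'],.027)[:2]-C)@M).round(4))
E
```

```text
(array([0.333853  , 0.28061838, 0.28132078]), np.float64(2.5519289101754747)) [ 0.1  -0.   -0.85  2.08 -0.    1.06  0.24]
turn -0.00 | total [0.03 0.04 3.57] -> 4 rows of [0.008 0.011 0.891]
top 390 [314.3 183.4] [302 168  26  32] [0.0333 0.1199]
```

Emit:
{"fn": "move_arm", "kwargs": {
  "steps": [
    [[0.03,0.04,1,0],[0,0,1,0],[0,0,1,0],[0,0,0.55,0],[0,0,0,0]]
  ]
}}

```text
clock: 95.72
tool_pos: [0.3336, 0.2815, 0.2098]
tcp_rot: [-0.001, 0.291, 0.957, -0.0]
force: [-0.4, 0.3, -0.1]
width: 0.461
finger_force: 0.0
```

Emit:
{"fn": "move_arm", "kwargs": {
  "steps": [
    [[0,0,0,0],[0,0,0,0],[0,0,0,0],[0,0,0,0],[0,0,0,0]]
  ],
  "fingers": 0
}}

```text
clock: 96.35
tool_pos: [0.3338, 0.2821, 0.2107]
tcp_rot: [0.0, 0.29, 0.957, 0.0]
force: [0.2, -0.9, 3.4]
width: 0.195
finger_force: 30.0
```

Emit:
{"fn": "move_arm", "kwargs": {
  "steps": [
    [[0,0,-0.5,0],[0,0,-1,0],[0,0,-1,0],[0,0,-1,0],[0,0,-1,0],[0,0,-0.5,0],[0,0,0,0]]
  ]
}}

```text
clock: 97.22
tool_pos: [0.3335, 0.282, 0.3108]
tcp_rot: [0.001, 0.29, 0.957, 0.0]
force: [0.4, -0.6, -1.4]
width: 0.193
finger_force: 30.0
```

```bash
python3 - <<'E'
from h import *
s=robot.state();print(pose(),s['width'],s['force']); g=D(-.0365,.1187); plan([(*g,.11,Y+np.pi/2)])
E
```

```text
(array([0.33354583, 0.28200298, 0.31077106]), np.float64(2.552201445625358)) 0.1930054175925599 [ 0.4080244  -0.64405727 -1.44805733]
turn 0.00 | total [-18.87  -4.19   0.94] -> 19 rows of [-0.993 -0.22   0.049]
```

Emit:
{"fn": "move_arm", "kwargs": {
  "steps": [
    [[-0.99,-0.22,0.05,0],[-0.99,-0.22,0.05,0],[-0.99,-0.22,0.05,0],[-0.99,-0.22,0.05,0],[-0.99,-0.22,0.05,0],[-0.99,-0.22,0.05,0],[-0.99,-0.22,0.05,0],[-0.99,-0.22,0.05,0]]
  ]
}}

```text
clock: 98.22
tool_pos: [0.4466, 0.1636, 0.3022]
tcp_rot: [-0.0, 0.29, 0.957, -0.0]
force: [-0.4, 0.8, -0.4]
width: 0.196
finger_force: 30.0
```

Emit:
{"fn": "move_arm", "kwargs": {
  "steps": [
    [[-0.99,-0.22,0.05,0],[-0.99,-0.22,0.05,0],[-0.99,-0.22,0.05,0],[-0.99,-0.22,0.05,0],[-0.99,-0.22,0.05,0],[-0.99,-0.22,0.05,0],[-0.99,-0.22,0.05,0],[-0.99,-0.22,0.05,0]]
  ]
}}

```text
clock: 99.22
tool_pos: [0.5587, 0.0463, 0.2942]
tcp_rot: [-0.0, 0.29, 0.957, -0.0]
force: [-0.2, 0.2, -1.3]
width: 0.196
finger_force: 30.0
```

Emit:
{"fn": "move_arm", "kwargs": {
  "steps": [
    [[-0.99,-0.22,0.05,0],[-0.99,-0.22,0.05,0],[-0.97,-0.22,0.05,0],[0,0,0,0],[0,0,0,0]]
  ]
}}

```text
clock: 99.85
tool_pos: [0.5992, 0.0042, 0.2912]
tcp_rot: [-0.0, 0.29, 0.957, 0.0]
force: [-0.3, 0.4, -0.6]
width: 0.198
finger_force: 30.0
```

```bash
python3 - <<'E'
from h import *
s=robot.state();print(pose(),s['width']); g=D(-.0365,.1187); plan([(*g,.042,Y+np.pi/2)])
E
```

```text
(array([0.59917576, 0.00424291, 0.29117287]), np.float64(2.5529927762701234)) 0.19832494916027926
turn 0.01 | total [-0.11 -0.03  3.36] -> 4 rows of [-0.028 -0.008  0.84 ]
```

Emit:
{"fn": "move_arm", "kwargs": {
  "steps": [
    [[-0.1,-0.03,1,0],[0,0,1,0],[0,0,0.7,0],[0,0,0.3,0],[0,0,0,0]]
  ]
}}

```text
clock: 100.48
tool_pos: [0.6007, 0.002, 0.2308]
tcp_rot: [-0.0, 0.29, 0.957, -0.0]
force: [0.1, 0.3, -0.1]
width: 0.195
finger_force: 30.0
```

Emit:
{"fn": "move_arm", "kwargs": {
  "steps": [
    [[0,0,0.2,0],[0,0,0.15,0],[0,0,0.1,0],[0,0,0,0]]
  ]
}}

```text
clock: 100.98
tool_pos: [0.6007, 0.0019, 0.2222]
tcp_rot: [-0.0, 0.29, 0.957, -0.0]
force: [0.2, 0.1, -0.3]
width: 0.199
finger_force: 30.0
```

```bash
python3 - <<'E'
from h import *
s=robot.state();p,y=pose();print(p,y,s['width'],s['force'],((p[:2]-C)@np.c_[ex,ey]).round(4))
E
```

```text
[0.6007345  0.00191401 0.22223733] 2.5522475130454545 0.19858433039723133 [ 0.24754506  0.11176919 -0.29865696] [-0.0362  0.1183]
```

Emit:
{"fn": "move_arm", "kwargs": {
  "steps": [
    [[0,0,0,0],[0,0,0,0],[0,0,-0.5,0],[0,0,-1,0],[0,0,-1,0],[0,0,-1,0],[0,0,-1,0],[0,0,-1,0]]
  ],
  "fingers": 32
}}

```text
clock: 101.98
tool_pos: [0.6008, 0.002, 0.3339]
tcp_rot: [0.0, 0.29, 0.957, -0.0]
force: [-0.7, 1.0, -0.9]
width: 0.368
finger_force: 0.0
```

Emit:
{"fn": "move_arm", "kwargs": {
  "steps": [
    [[0.8,0.5,0,0],[0.8,0.5,0,0],[0.8,0.5,0,0],[0.8,0.5,0,0],[0.8,0.5,0,0],[0.8,0.5,0,0],[0.8,0.5,0,0],[0,0,0,0]]
  ]
}}

```text
clock: 102.98
tool_pos: [0.5458, 0.1245, 0.3325]
tcp_rot: [0.0, 0.289, 0.957, 0.0]
force: [0.6, -0.1, -0.8]
width: 0.367
finger_force: 0.0
```

```bash
python3 - <<'E'
from h import *
print(pose()); t=grab('top'); sc=grab('scene'); M=np.c_[ex,ey]
q=lambda f,p,z:((onz(f,*p,z)[:2]-C)@M).round(4)
for b in blobs(t,*COL['brown'],(280,140,345,240),30): print('amber',b['a'],b['box'],[q(t,b[e],.027) for e in('c','e1','e2')])
for b in blobs(t,[0,0,0],[180,255,45],(290,150,345,225),8,12): print('knob',b['a'],q(t,b['c'],.056))
for b in blobs(t,*COL['red'],(290,180,400,260),20): print('red',q(t,b['c'],.021))
for b in blobs(t,*COL['yellow'],(330,190,440,290),8): print('yel',q(t,b['c'],.034))
a=np.hstack([t['img'][135:285,270:440],]); b=sc['img'][170:320,180:350]
cv2.imwrite('pics/g1.png',cv2.resize(np.hstack([a,b])[:,:,::-1],None,fx=2.3,fy=2.3,interpolation=cv2.INTER_CUBIC))
E
```

```text
(array([0.54582937, 0.12448185, 0.33253127]), np.float64(2.555534541566749))
amber 579 [292 168  36  47] [array([0.0094, 0.1196]), array([-0.0587,  0.1191]), array([0.0796, 0.1201])]
knob 33 [0.0551 0.1187]
knob 29 [-0.0391  0.1173]
knob 28 [0.0086 0.1178]
red [-0.036  -0.0213]
yel [ 0.0232 -0.115 ]
yel [-0.0126 -0.1617]
```

View pics/g1.png

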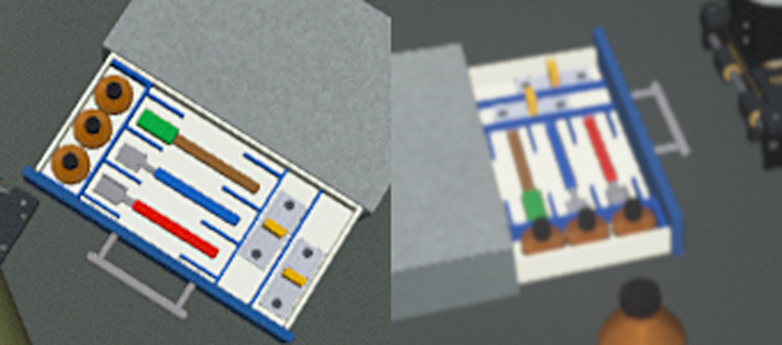

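The last look shows everything seated: bottles at (113,92), (92,127) and (70,163), tools and brackets in their compartments. I regrip the bar to close the drawer.

Emit:
{"fn": "move_arm", "kwargs": {
  "steps": [
    [[0,0,0,1],[0,0,0,1],[0,0,0,1],[0,0,0,1],[0,0,0,1],[0,0,0,1],[0,0,0,1],[0,0,0,1]]
  ]
}}

```text
clock: 104.08
tool_pos: [0.5471, 0.121, 0.3322]
tcp_rot: [0.0, 0.782, 0.623, -0.0]
force: [-0.2, 0.3, -0.3]
width: 0.368
finger_force: 0.0
```

Emit:
{"fn": "move_arm", "kwargs": {
  "steps": [
    [[0,0,0,1],[0,0,0,1],[0,0,0,0.5],[0,0,0,0]]
  ]
}}

```text
clock: 104.58
tool_pos: [0.547, 0.1213, 0.3322]
tcp_rot: [0.0, 0.883, 0.469, -0.0]
force: [-0.2, -0.5, 0.8]
width: 0.372
finger_force: 0.0
```

```bash
python3 - <<'E'
from h import *
p,y=pose();print(p,y,robot.state()['q'].round(2)); g=D(-.116,-.003); plan([(*g,.12,Y),(*g,.028,Y)])
E
```

```text
[0.54698672 0.12131121 0.33220707] 0.9764152138164534 [ 0.13  0.21 -0.44  1.76  0.1   1.2  -0.94]
turn -0.03 | total [-9.53  1.56  1.51] -> 10 rows of [-0.953  0.156  0.151]
turn -0.00 | total [0.  0.  4.6] -> 5 rows of [0.   0.   0.92]
```

Emit:
{"fn": "move_arm", "kwargs": {
  "steps": [
    [[-0.95,0.16,0.15,-0.03],[-0.95,0.16,0.15,0],[-0.95,0.16,0.15,0],[-0.95,0.16,0.15,0],[-0.95,0.16,0.15,0],[-0.95,0.16,0.15,0],[-0.95,0.16,0.15,0],[-0.95,0.16,0.15,0]]
  ],
  "fingers": 32
}}

```text
clock: 105.58
tool_pos: [0.4828, -0.0197, 0.3082]
tcp_rot: [0.0, 0.882, 0.471, -0.0]
force: [0.0, -0.8, -0.2]
width: 0.37
finger_force: 0.0
```

Emit:
{"fn": "move_arm", "kwargs": {
  "steps": [
    [[-0.95,0.16,0.15,0],[-0.95,0.16,0.15,0],[0,0,0,0],[0,0,0,0]]
  ]
}}

```text
clock: 106.08
tool_pos: [0.4677, -0.0531, 0.3026]
tcp_rot: [0.0, 0.882, 0.471, 0.0]
force: [-0.1, 0.6, -0.1]
width: 0.369
finger_force: 0.0
```

```bash
python3 - <<'E'
from h import *
p,y=pose();print(p,y); g=D(-.116,-.003); plan([(*g,.028,Y)])
E
```

```text
[ 0.46773606 -0.05305114  0.30256226] 0.9819690502259124
turn 0.01 | total [-0.08  0.01  4.63] -> 5 rows of [-0.016  0.001  0.926]
```

Emit:
{"fn": "move_arm", "kwargs": {
  "steps": [
    [[-0.08,0,1,0],[0,0,1,0],[0,0,1,0],[0,0,1,0],[0,0,0.6,0],[0,0,0,0]]
  ]
}}

```text
clock: 106.82
tool_pos: [0.4665, -0.0542, 0.2097]
tcp_rot: [-0.001, 0.882, 0.472, -0.001]
force: [0.2, -1.2, 0.0]
width: 0.366
finger_force: 0.0
```

Emit:
{"fn": "move_arm", "kwargs": {
  "steps": [
    [[0,0,0,0],[0,0,0,0],[0,0,0,0],[0,0,0,0],[0,0,0,0]]
  ],
  "fingers": 0
}}

```text
clock: 107.45
tool_pos: [0.4673, -0.055, 0.211]
tcp_rot: [0.001, 0.882, 0.471, 0.001]
force: [1.7, -1.2, 2.4]
width: 0.111
finger_force: 30.0
```

```bash
python3 - <<'E'
from h import *
s=robot.state();p,y=pose();print(p,y,s['width'],s['force'],((p[:2]-C)@np.c_[ex,ey]).round(4))
t=grab('top')
for b in blobs(t,*COL['red'],(290,180,400,260),20): print('red',((onz(t,*b['c'],.021)[:2]-C)@np.c_[ex,ey]).round(4))
E
```

```text
[ 0.46732879 -0.05495633  0.2110209 ] 0.9815492149804752 0.11149642238182424 [ 1.65695497 -1.17078548  2.36661329] [-0.1154 -0.0032]
red [-0.0367 -0.0603]
```

Emit:
{"fn": "move_arm", "kwargs": {
  "steps": [
    [[0,0.1,0,0],[0,0.2,0,0],[0,0.3,0,0],[0,0.4,0,0],[0,0.5,0,0],[0,0.5,0,0],[0,0.5,0,0],[0,0.5,0,0]]
  ]
}}

```text
clock: 108.5
tool_pos: [0.5164, -0.0878, 0.211]
tcp_rot: [-0.001, 0.882, 0.471, -0.001]
force: [-3.3, -0.0, 10.6]
width: 0.116
finger_force: 30.0
```

Emit:
{"fn": "move_arm", "kwargs": {
  "steps": [
    [[0,0.5,0,0],[0,0.5,0,0],[0,0.5,0,0],[0,0.5,0,0],[0,0.5,0,0],[0,0.5,0,0],[0,0.4,0,0],[0,0.3,0,0]]
  ]
}}

```text
clock: 109.5
tool_pos: [0.5778, -0.1292, 0.211]
tcp_rot: [-0.001, 0.882, 0.471, -0.001]
force: [-3.6, -0.3, 8.9]
width: 0.115
finger_force: 30.0
```

Emit:
{"fn": "move_arm", "kwargs": {
  "steps": [
    [[0,0.3,0,0],[0,0.2,0,0],[0,0.1,0,0],[0,0.1,0,0]]
  ]
}}

```text
clock: 110.0
tool_pos: [0.5892, -0.1369, 0.211]
tcp_rot: [-0.001, 0.882, 0.471, -0.001]
force: [-3.4, 0.5, 9.2]
width: 0.112
finger_force: 30.0
```

```bash
python3 - <<'E'
from h import *
s=robot.state();p,y=pose();print(p,s['width'],s['force'],((p[:2]-C)@np.c_[ex,ey]).round(4))
E
```

```text
[ 0.58921789 -0.13690727  0.21104192] 0.11224992884272869 [-3.38099876  0.53464686  9.17383639] [ 0.0315 -0.0035]
```

Emit:
{"fn": "move_arm", "kwargs": {
  "steps": [
    [[0,0.15,0,0],[0,0.15,0,0],[0,0.15,0,0],[0,0.1,0,0],[0,0,0,0]]
  ]
}}

```text
clock: 110.62
tool_pos: [0.5985, -0.1432, 0.211]
tcp_rot: [-0.0, 0.882, 0.471, -0.001]
force: [-2.6, -0.3, 6.9]
width: 0.116
finger_force: 30.0
```

Emit:
{"fn": "move_arm", "kwargs": {
  "steps": [
    [[0,0.1,0,0],[0,0.1,0,0],[0,0,0,0]]
  ]
}}

```text
clock: 111.0
tool_pos: [0.6014, -0.145, 0.211]
tcp_rot: [-0.001, 0.882, 0.471, -0.001]
force: [-4.2, 0.6, 9.5]
width: 0.115
finger_force: 30.0
```

Emit:
{"fn": "move_arm", "kwargs": {
  "steps": [
    [[0,0.1,0,0],[0,0.1,0,0],[0,0,0,0]]
  ]
}}

```text
clock: 111.38
tool_pos: [0.6027, -0.1456, 0.2109]
tcp_rot: [-0.004, 0.882, 0.472, -0.004]
force: [-13.8, 4.0, 18.1]
width: 0.112
finger_force: 30.0
```

Emit:
{"fn": "move_arm", "kwargs": {
  "steps": [
    [[0,0.1,0,0],[0,0.1,0,0],[0,0,0,0]]
  ]
}}

```text
clock: 111.75
tool_pos: [0.6041, -0.1461, 0.2107]
tcp_rot: [-0.007, 0.882, 0.472, -0.007]
force: [-22.3, 8.2, 26.4]
width: 0.113
finger_force: 30.0
```

Force has risen against the shut stop. I relax, release, lift clear and check.

Emit:
{"fn": "move_arm", "kwargs": {
  "steps": [
    [[0,-0.2,0,0],[0,0,0,0],[0,0,0,0],[0,0,0,0]]
  ],
  "fingers": 28
}}

```text
clock: 112.25
tool_pos: [0.6056, -0.1477, 0.21]
tcp_rot: [-0.0, 0.882, 0.471, -0.0]
force: [0.5, -1.1, 0.1]
width: 0.316
finger_force: 0.0
```

Emit:
{"fn": "move_arm", "kwargs": {
  "steps": [
    [[0,0,-0.5,0],[0,0,-1,0],[0,0,-1,0],[0,0,-1,0],[0,0,-1,0],[0,0,-1,0],[-0.5,-0.5,-1,0],[-0.5,-0.5,-1,0]]
  ]
}}

```text
clock: 113.25
tool_pos: [0.5774, -0.1529, 0.3616]
tcp_rot: [0.0, 0.882, 0.472, -0.0]
force: [0.0, 0.2, -0.2]
width: 0.323
finger_force: 0.0
```

Emit:
{"fn": "move_arm", "kwargs": {
  "steps": [
    [[1,-1,0,0],[1,-1,0,0],[1,-1,0,0],[1,-1,0,0],[1,-0.5,0,0],[1,0,0,0],[1,0,0,0],[0,0,0,0]]
  ]
}}

```text
clock: 114.25
tool_pos: [0.5816, 0.015, 0.3602]
tcp_rot: [-0.0, 0.881, 0.472, 0.0]
force: [0.0, 0.1, 0.3]
width: 0.318
finger_force: 0.0
```

```bash
python3 - <<'E'
from h import *
s=robot.state(); print(pose(),s['force']); t=grab('top'); sc=grab('scene'); M=np.c_[ex,ey]
# front top edge blue pixels at z .06; roof front edge: gap = any white pixels between
for f,n,box in((t,'top',(280,90,480,290)),(sc,'sc',(150,130,330,320))):
    x0,y0,x1,y1=box; h=cv2.cvtColor(f['img'],cv2.COLOR_RGB2HSV); m=cv2.inRange(h,np.array([105,120,60]),np.array([122,255,255]))
    P=np.array([(onz(f,u,v,.06)[:2]-C)@M for v,u in np.argwhere(m>0) if x0<=u<x1 and y0<=v<y1]); k=P[np.abs(P[:,1]+.02)<.1]
    print(n,len(k),np.percentile(k[:,0],[2,50,98]).round(4))
    w=cv2.inRange(h,np.array([0,0,205]),np.array([180,40,255]))[y0:y1,x0:x1]; print('white px',int((w>0).sum()))
E
```

```text
(array([0.58161939, 0.01495629, 0.36021703]), np.float64(0.9841873288228771)) [0.01347491 0.10625754 0.2899412 ]
top 479 [0.0687 0.0811 0.0888]
white px 0
sc 144 [0.0795 0.0829 0.0864]
white px 25
```

```bash
python3 -c "
from bench import robot
print(robot.sign_off())"
```

```text
the job is handed in; nothing more can be done
None
```

I put all eight kit pieces away in their compartments, pushed the drawer gently to its stop and handed the job in at about 114 s. The sign-off returned no verdict, so I can't confirm how it was judged.

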